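# Fold the camp-kitchen tools and pack their case

## Task

Pack the cooking kit away: fold both pairs of wooden tongs shut and close the lid of the hinged tin, and lay each in the recess of the wooden case that is cut for its size, the tin upright and everything sitting flat on the recess floor. Set the things down without dropping them, and leave the other kitchen things on the plank where they are.

Things in the scene. Friction and masses are not known exactly. Their poses are not given: they have to be found in the camera images.
- long_tongs_mid (a point): The longer wooden tongs, on edge: two slats on an upright pivot. Shut: 160 mm long, 22 mm wide, 32 mm tall. Site: centre of the shut pair, 16 mm above the underside, fixed to the slat without the joint. z up; x along that slat from pivot to free ends; its outer face is 11 mm to -y. Pivot axis 69 mm to -x, free ends 80 mm to +x. The other slat swings out to +y. Can be squeezed shut from both sides.
- short_tongs_mid (a point): The shorter wooden tongs, on edge: two slats on an upright pivot. Shut: 116 mm long, 22 mm wide, 32 mm tall. Site: centre of the shut pair, 16 mm above the underside, fixed to the slat without the joint. z up; x along that slat from pivot to free ends; its outer face is 11 mm to -y. Pivot axis 47 mm to -x, free ends 58 mm to +x. The other slat swings out to +y. Can be squeezed shut from both sides.
- long_tongs_arm (a joint): angle between the slats of the longer tongs, rad: 0 folded shut, larger is wider open (starts 0.4 to 0.65). Light friction (0.04 N m) holds any angle; no spring.
- short_tongs_arm (a joint): angle between the slats of the shorter tongs, rad: 0 folded shut, larger is wider open (starts 0.4 to 0.65). Light friction (0.04 N m) holds any angle; no spring.
- tin_mid (a point): Flat steel hinged tin, upright: body 56 mm along x, 96 mm along y, 30 mm tall, open on top; shut, with its 6 mm thick lid, 36 mm tall. The lid is narrower than the body by 2 mm or more at each long side, so fingers closing along x grip the body. Site at the middle of the plan, 18 mm above the underside, z up. Hinge line along y, 27.5 mm to +x and 12 mm above the point.
- tin_lid (a joint): lid angle of the tin, rad: 0 shut flat, pi/2 upright (its free edge is 52 mm from the hinge), beyond that leaning back to the tin's +x (starts 1.7 to 2.15). Light friction (0.02 N m) holds the lid at any angle; a light push from behind that follows its edge up, over and down shuts it (pushed level while leaning back it may jam).
- case: Storage case: low dark wooden tray fixed to the plank, 202 mm along x, 206 mm along y, 18 mm tall, origin at the centre of its underside. It has three recesses, all lying along its y, 10 mm deep (floors 8 mm above the plank), 16 mm of wood between them.
- recess_long (a point): middle of the floor of the case's longest narrow recess, 34 mm (x) by 176 mm (y), 10 mm deep, for the longer tongs; axes as the case. Either way round will do.
- recess_tin (a point): middle of the floor of the case's wide middle recess, 70 mm (x) by 112 mm (y), 10 mm deep, for the tin; axes as the case. Either way round will do.
- recess_short (a point): middle of the floor of the case's shorter narrow recess, 34 mm (x) by 132 mm (y), 10 mm deep, for the shorter tongs; axes as the case. Either way round will do.
- mortar: bystander: turned wooden mortar, 84 mm across the mouth, 72 mm tall, open top; origin at the centre of its underside. Loose, not to be disturbed.
- jar: bystander: small glass jar with steel cap, 48 mm across, 72 mm tall; origin at the centre of its underside. Loose, not to be disturbed.
- cup: bystander: wooden cup, 64 mm across, 60 mm tall; origin at the centre of its underside. Loose, not to be disturbed.
- sieve: bystander: white plastic sieve, bowl 116 mm across and 45 mm tall, with a rigid handle reaching 160 mm from the bowl's axis along the body's +x; origin at the centre of its underside. Loose, not to be disturbed.
- spoon: bystander: silicone spoon, 190 mm long, lying along the body's x; origin at the centre of its underside. Loose, not to be disturbed.
- bowl: bystander: white plastic bowl, 140 mm across, 58 mm tall, with a steel spring clip on its rim (up to 76 mm high); origin at the centre of its underside. Loose, not to be disturbed.
- long_tongs: Longer tongs as a whole, about 110 g, each slat 8 mm thick, 6 mm gap between them when shut; origin 25 mm to +y of and 16 mm below its _mid point, same axes as the point
- short_tongs: Shorter tongs as a whole, about 80 g, each slat 8 mm thick, 6 mm gap between them when shut; origin 25 mm to +y of and 16 mm below its _mid point, same axes as the point
- tin: The tin as a whole, about 260 g; origin 18 mm below its _mid point, same axes
There are look-alikes about, which are no part of the job. What is shaped like the short_tongs but pink is not meant.

How it is judged:
At the end, for the whole second after the job is handed in: Both tongs folded shut (under 0.10 rad) and the tin's lid shut (under 0.10 rad); each lies in its own recess of the case, its middle within 10 mm (across) and 16 mm (along) of the recess's middle and its underside within 5 mm of the recess floor, upright within 0.12 rad, at rest (under 20 mm/s) (value of joint each of long_tongs_arm, short_tongs_arm, tin_lid below 0.1 rad and x of long_tongs_mid in the frame of recess_long between -0.01 and 0.01 m and y of long_tongs_mid in the frame of recess_long between -0.016 and 0.016 m and z of long_tongs_mid in the frame of recess_long between 0.011 and 0.021 m and angle between each of long_tongs_mid, short_tongs_mid, tin_mid's own z axis and vertical below 0.12 rad and linear speed of each of long_tongs, short_tongs, tin below 0.02 m/s and x of short_tongs_mid in the frame of recess_short between -0.01 and 0.01 m and y of short_tongs_mid in the frame of recess_short between -0.016 and 0.016 m and z of short_tongs_mid in the frame of recess_short between 0.011 and 0.021 m and x of tin_mid in the frame of recess_tin between -0.01 and 0.01 m and y of tin_mid in the frame of recess_tin between -0.016 and 0.016 m and z of tin_mid in the frame of recess_tin between 0.013 and 0.023 m); the robot touches nothing.
It fails at once if a bystander (mortar, jar, cup, sieve, spoon or bowl) is moved by more than 25 mm (distance of any of mortar, jar, cup, sieve, spoon, bowl from where it was at the start of the episode above 0.025 m).
It fails at once if a pair of tongs or the tin is dropped: it falls free, touched by nothing, with its middle more than 70 mm above the plank ((height (world z) of long_tongs_mid above 0.07 m and contact force between long_tongs and anything else below 0.02 N) or (height (world z) of short_tongs_mid above 0.07 m and contact force between short_tongs and anything else below 0.02 N) or (height (world z) of tin_mid above 0.07 m and contact force between tin and anything else below 0.02 N)).
It also fails if it takes over 72 s, if anything falls off the work surface, if the arm or the gripper's body presses on something with over 40 N, if the wrist force passes 120 N, or if a joint passes its speed limit or range.

## Robot

A 6-joint arm with a two-finger parallel gripper is mounted at the origin on the work surface. World frame = base frame: x ahead of the robot, y to its left, z up, the work surface at z = 0. Lengths are in m, angles in rad, forces in N, time in s.
With the tool pointing down it reaches from about 0.4 to 0.925 m from the base axis. Payload 12.5 kg.
Tool frame: the origin (TCP) lies at the very end of the fingers, on their centre line; the grasp point (between the pads) lies 19 mm behind it; x points along the fingers, y is the direction in which the jaws open and shut, and the axes are right-handed (so a half turn about x gives the same grasp; the last joint's range is limited). The gripper opens to 95 mm and grips with 3 to 60 N. Pads are 20 mm wide; open, the fingers measure 119 mm over their backs; the gripper's body (75 mm by 180 mm) begins 59 mm behind the grasp point.
Start: joints at [-1.338, 0.491, 1.559, -0, 1.092, -0.106], TCP at [0.208, -0.589, 0.194] pointing down, gripper open.
Joint ranges: [-3.1, 3.1], [-0.84, 2.19], [0.05, 2.79], [-1.13, 4.28], [0.06, 2.93], [-2.69, 2.69]. Speed limits (rad/s): [2.22, 2.22, 2.79, 3.14, 3.14, 3.14].

## Interface

Orientations are given as a 3x3 rotation matrix whose columns are the frame's x, y, z axes.
In Python, from plant import get_obs, read_camera, sign_off gives the robot as it stands.
- The arm moves only by the tool drive_tool, never from a script. Its argument "motion" is one flat list of numbers, 6 for each row, row after row: the shift along the tool's x, y, z in cm, then the turn, a rotation vector about the tool's x, y, z in degrees. A call has 1 to 12 rows; each row shifts and turns the commanded pose from where the row before left it, along the tool's axes as they then stand; what a row does not reach is not made up. A row lasts 1/12 s, in which the tool goes at most 41.7 mm and 7.16 degrees, less where a joint would pass 70% of its speed; a pose out of reach is approached as far as the arm can. A call with a gripper value outside its range is refused whole. "jaw" is the closure, from -1 (fully open) to 1 (shut), set as the call begins (left out, the last holds). The fingers move at their own pace and stop on an object; the grip force is fixed at half the most. Time passes only in rows, so rows that do not move let the fingers close. It gives the time, the measured TCP pose, the force and the opening at its end, in the units of the state.
- get_obs(): the state, without advancing time (a new reading comes with each control period).
- read_camera(name): name is "scene" or "top" or "wrist"; returns a dict with "img" (400x640x3 uint8, red, green, blue), "mtx" (3x3 intrinsics, pixels), "origin" and "rotation" of the camera in the world. Camera axes: x right, y down, z forward; pixel columns grow to the right and rows downward; lengths in m; the calibration is good to about 2 mm. A picture is of the moment at which its call begins. There is no depth.
- sign_off(): hands the job in, once; it reports no verdict.
The state is a dict: "time": time; "joint_pos": joint angles; "dq": joint speeds; "joint_torque": joint torques, N m; "tool_pos": TCP position; "tool_rot": TCP orientation; "wrist_force": force on the tool from outside, world axes, zero at the start; "ft_torque": the same for the moment, N m; "grip_width": finger opening in m.
Only numpy, scipy, OpenCV 4.12 (cv2) and the standard library are available. Lean on these libraries where they do the work, as an engineer would, in place of code of your own. Each camera call takes 0.05 s, during which the arm holds its last target.

## Working session

There is one attempt and no reset: what is moved stays moved. The work goes in short steps, Python scripts to look and compute and a tool call to move; the robot and the scene stay as the last step left them, time stands still between calls to the robot, and variables do not carry over. Pictures are saved under pics/ and viewed, and the job is handed in when it is done.

Besides the shell and the picture viewer there is one more tool, called as name(argument=value, ...) on one line, values as JSON. drive_tool: Moves the arm, as the interface text tells. Its arguments: {"type":"object","properties":{"motion":{"type":"array"},"jaw":{"type":"number"}},"required":["motion"]}

```bash
ls; mkdir -p pics; python3 - <<'E'
from plant import get_obs, read_camera
import cv2,numpy as np,pickle
o=get_obs()
for k,v in o.items(): print(k,np.round(v,4).tolist())
d={}
for n in ["scene","top","wrist"]:
    c=read_camera(n); d[n]=c
    cv2.imwrite(f"pics/{n}0.png",c["img"][:,:,::-1])
    print(n,np.round(c["mtx"],1).tolist(),np.round(c["origin"],4).tolist(),np.round(c["rotation"],4).tolist())
pickle.dump(d,open("cams0.pkl","wb"))
E
```

```text
pics
time 0.0
joint_pos [-1.3376, 0.4915, 1.5595, 0.0, 1.0917, -0.1056]
dq [0.0008, -0.0014, 0.0007, -0.0001, -0.0006, -0.0016]
joint_torque [-0.0006, -61.2641, -25.8177, 0.0692, 0.0482, -0.0002]
tool_pos [0.2077, -0.5892, 0.1935]
tool_rot [[-0.0003, 0.3324, -0.9432], [0.0011, -0.9432, -0.3324], [-1.0, -0.0011, -0.0001]]
wrist_force [0.1227, -0.8925, -0.1826]
ft_torque [-0.0317, 0.0207, 0.0113]
grip_width 0.0952
scene [[379.7, 0.0, 319.7], [0.0, 379.7, 198.5], [0.0, 0.0, 1.0]] [1.129, -0.2237, 0.832] [[0.2507, 0.7877, -0.5627], [0.9679, -0.1945, 0.159], [0.0159, -0.5845, -0.8112]]
top [[414.4, 0.0, 322.8], [0.0, 414.4, 195.8], [0.0, 0.0, 1.0]] [0.4849, -0.0693, 1.0313] [[-0.0246, -0.9956, 0.0904], [-0.9997, 0.0237, -0.011], [0.0089, -0.0906, -0.9958]]
wrist [[359.3, 0.0, 316.9], [0.0, 359.3, 201.8], [0.0, 0.0, 1.0]] [0.2774, -0.5651, 0.3842] [[0.3313, -0.91, -0.2491], [-0.9435, -0.3196, -0.0872], [-0.0002, 0.264, -0.9645]]
```

View pics/scene0.png

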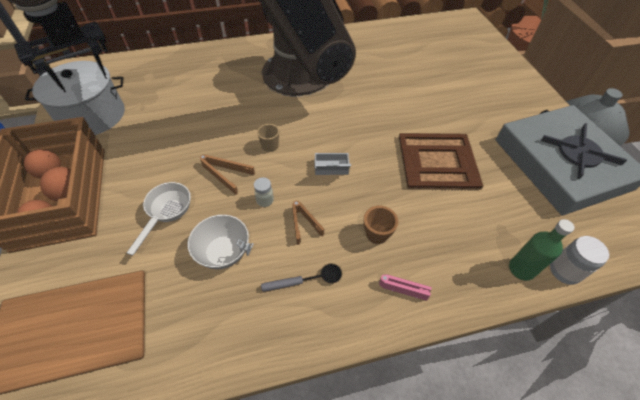

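View pics/top0.png

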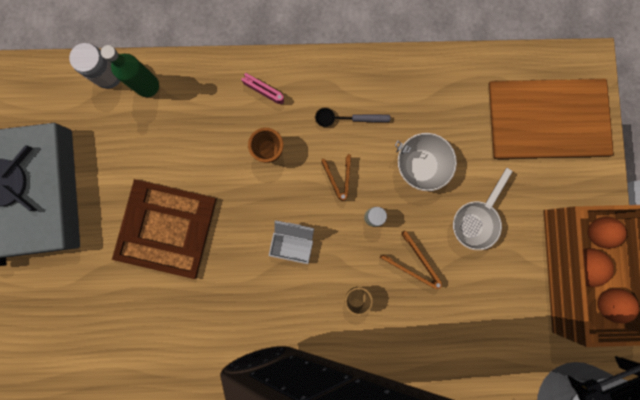

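View pics/wrist0.png

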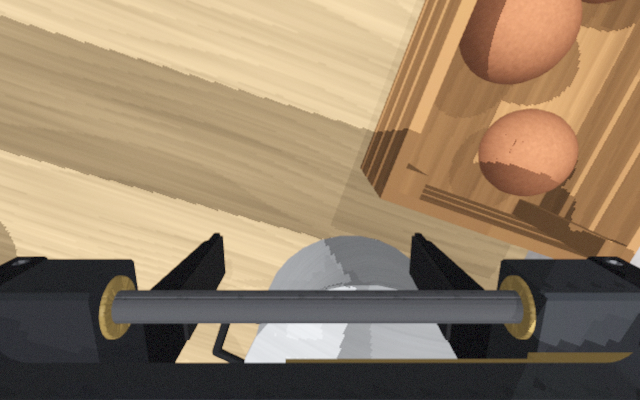

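The top view shows:
- Long tongs: pivot at (438,285), free ends at (383,257) and (406,234).
- Short tongs: pivot at (343,197), ends at (325,160) and (349,156).
- Tin: at (292,243), with its lid open on the upper side.
- Case: at (165,228), with the long recess at (158,254), the tin recess at (165,228) and the short recess at (173,201).

Candidates for the tongs are the brown pair at (343,197), which is short, the brown pair at (438,285), which is long, and the pink one at (263,88), which is a decoy and excluded. The spoon at (350,118) and the sieve handle at (498,185) are bystanders. I'll check these in a close crop.

```bash
cat > h.py <<'E'
import numpy as np,cv2,pickle
def ray(c,uv,z):
    uv=np.atleast_2d(uv).astype(float)
    K=c["mtx"];d=np.c_[(uv[:,0]-K[0,2])/K[0,0],(uv[:,1]-K[1,2])/K[1,1],np.ones(len(uv))]@np.array(c["rotation"]).T
    o=np.array(c["origin"]);t=(z-o[2])/d[:,2]
    return (o+d*t[:,None])[:,:2]
def proj(c,p):
    p=np.atleast_2d(p).astype(float);q=(p-np.array(c["origin"]))@np.array(c["rotation"])
    q=q@c["mtx"].T
    return q[:,:2]/q[:,2:]
def crop(c,x0,y0,w,h,s,fn):
    i=cv2.resize(c["img"][y0:y0+h,x0:x0+w],None,fx=s,fy=s,interpolation=cv2.INTER_CUBIC)
    cv2.imwrite(fn,i[:,:,::-1])
E
python3 - <<'E'
from h import *
d=pickle.load(open("cams0.pkl","rb"))
crop(d["top"],260,140,200,150,4,"pics/t1.png")
crop(d["top"],105,170,120,115,5,"pics/t2.png")
crop(d["scene"],190,110,200,140,4,"pics/s1.png")
E
```

```text
(no output)
```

View pics/t1.png

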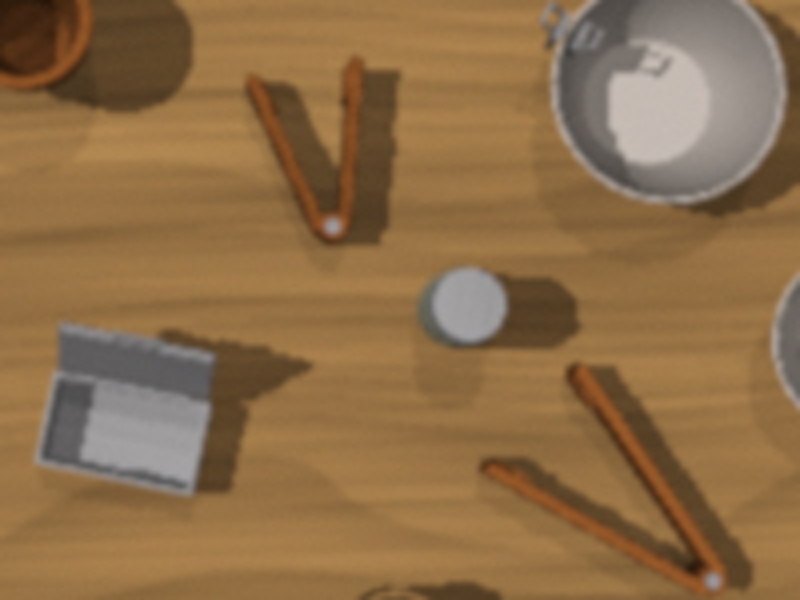

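View pics/t2.png

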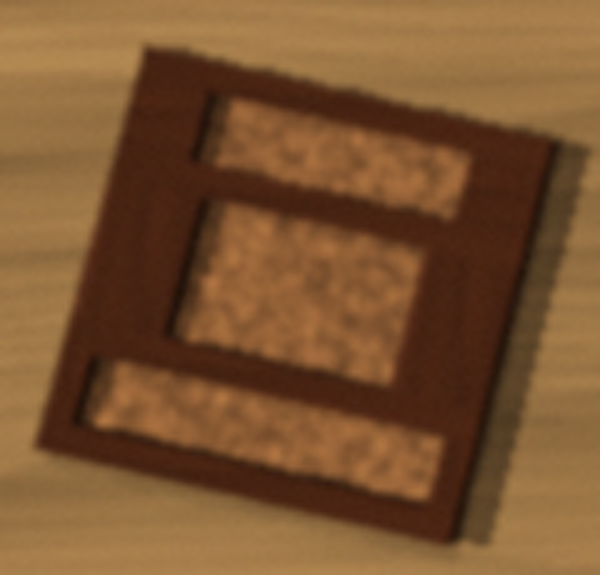

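View pics/s1.png

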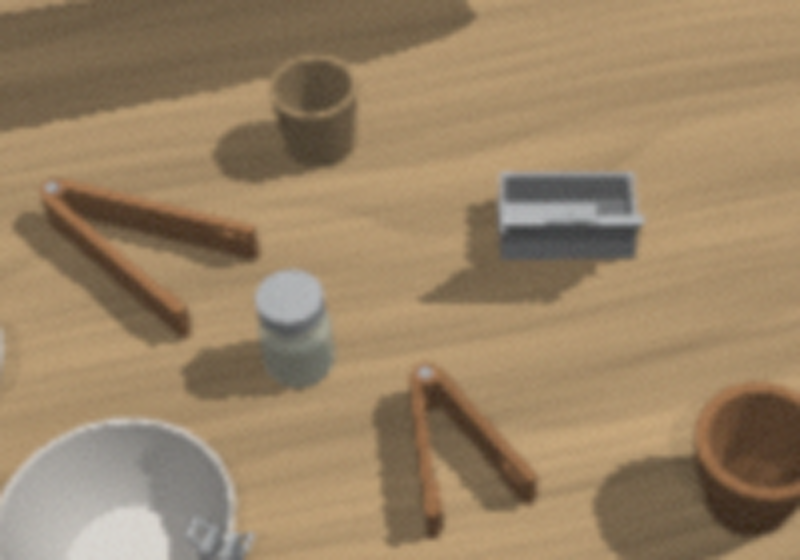

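The crops confirm it. The two brown wooden V's are the short tongs (pivot 343,197) and the long tongs (pivot 438,285), and the pink pair isn't involved. The tin's lid leans to image-up (+x). Next I'll measure.

```bash
python3 - <<'E'
from h import *
d=pickle.load(open("cams0.pkl","rb")); c=d["top"]; im=c["img"]
hsv=cv2.cvtColor(im,cv2.COLOR_RGB2HSV)
# tongs mask
for nm,(x0,y0,x1,y1) in dict(long=(375,225,450,295),short=(318,150,356,204)).items():
    sub=im[y0:y1,x0:x1].astype(int)
    hs=hsv[y0:y1,x0:x1]
    print(nm, [ (sub[p[1]-y0,p[0]-x0].tolist(),hs[p[1]-y0,p[0]-x0].tolist()) for p in ([(395,263),(420,257),(400,240)] if nm=='long' else [(330,172),(347,175),(340,165)])])
P=dict(Lpiv=(712/4+260,580/4+140),LendF=(576/4+260,368/4+140),LendO=(487/4+260,465/4+140),
 Spiv=(333/4+260,226/4+140),SendO=(252/4+260,78/4+140),SendF=(356/4+260,60/4+140))
W={k:ray(c,np.array(v)-0.5+0.125*0,0.032)[0] for k,v in P.items()}
for k,v in W.items(): print(k,np.round(v,4))
for a in "LS":
    p=W[a+"piv"]
    for e in ("endF","endO"):
        q=W[a+e]-p; print(a,e,np.hypot(*q),np.degrees(np.arctan2(q[1],q[0])))
# case: floor-coloured masks
for nm,x0,y0,x1,y1 in [("case",105,170,225,285)]:
    s=im[y0:y1,x0:x1].astype(int); dark=((s[:,:,0]<115)&(s[:,:,0]-s[:,:,2]>20)).astype(np.uint8)
    n,l,st,ce=cv2.connectedComponentsWithStats(dark); i=1+np.argmax(st[1:,4])
    m=(l==i).astype(np.uint8); cs,h=cv2.findContours(m,cv2.RETR_CCOMP,cv2.CHAIN_APPROX_NONE)
    for j,k in enumerate(cs):
        if cv2.contourArea(k)<100: continue
        out=h[0][j][3]<0
        z=0.018 if out else 0.018
        w=ray(c,k[:,0,:]+[x0,y0],z).astype(np.float32)
        r=cv2.minAreaRect(w*1000); print("outer" if out else "hole",r)
E
```

```text
long [([138, 82, 38], [13, 185, 138]), ([109, 62, 28], [13, 189, 109]), ([152, 115, 68], [17, 141, 152])]
short [([115, 74, 40], [14, 166, 115]), ([130, 76, 36], [13, 184, 130]), ([155, 117, 69], [17, 141, 155])]
Lpiv [ 0.3572 -0.3481]
LendF [ 0.4848 -0.2724]
LendO [ 0.4284 -0.2166]
Spiv [ 0.5741 -0.1286]
SendO [ 0.6659 -0.0818]
SendF [ 0.6756 -0.1456]
L endF 0.14840361139705163 30.694182469565167
L endO 0.14952566873311798 61.585219515586296
S endF 0.10291342383114617 -9.512016678311314
S endO 0.10307008005405044 27.014141636148423
outer ((505.483642578125, 299.00787353515625), (225.3148193359375, 204.90029907226562), 75.74049377441406)
hole ((440.89080810546875, 319.9235534667969), (169.78196716308594, 36.0535774230957), 75.89860534667969)
hole ((506.79669189453125, 302.6964416503906), (107.1121597290039, 71.69770050048828), 74.69898986816406)
hole ((571.8729858398438, 285.19281005859375), (124.22346496582031, 37.340049743652344), 75.95311737060547)
```

```bash
python3 - <<'E'
from h import *
d=pickle.load(open("cams0.pkl","rb")); c=d["top"]
def cr(pts,x0,y0,s): return np.array(pts,float)/s-0.5+0.5/s+[x0,y0]
case=ray(c,cr([(147,47),(555,140),(455,542),(37,447)],105,170,5),0.018)
print(np.round(case,4),"c",case.mean(0)); e=np.diff(np.r_[case,case[:1]],axis=0); print(np.hypot(*e.T),np.degrees(np.arctan2(e[:,1],e[:,0])))
# holes at crop: rims (z=.018): left/upper edges
for nm,p in dict(short=[(210,92),(473,150),(458,222),(195,163)],tin=[(207,198),(428,247),(398,388),(170,335)],long=[(92,355),(446,433),(432,503),(75,425)]).items():
    w=ray(c,cr(p,105,170,5),0.018); print(nm,w.mean(0),np.hypot(*np.diff(w,axis=0).T), np.degrees(np.arctan2(*(w[0]-w[1])[::-1])))
# tin body rim z=.030
w=ray(c,cr([(55,373),(210,402),(193,494),(38,464)],260,140,4),0.030); print("tin",np.round(w,4),w.mean(0)); e=np.diff(np.r_[w,w[:1]],axis=0); print(np.hypot(*e.T),np.degrees(np.arctan2(e[:,1],e[:,0])))
# lid free edge: match two views
a=cr([(62,323),(214,353)],260,140,4)
for z in (.07,.075,.08,.085): 
    q=ray(c,a,z); print(z,np.round(q,4), np.round(q.mean(0),4))
# bystander
for nm,uv,z in [("jar",(376.5,216),.072),("mortar",(265,146),.072),("cup",(359,301),.06),("sieve",(478,226),.045),("bowl",(427,162),.058),("clip",(400,147),.076),("spoonhead",(325,118),.02),("spoonend",(390,119),.01)]:
    print(nm,np.round(ray(c,uv,z)[0],3))
E
```

```text
[[0.6294 0.3817]
 [0.5788 0.182 ]
 [0.3858 0.2303]
 [0.4361 0.4313]] c [0.50750591 0.30634704]
[0.20601606 0.19893959 0.20729303 0.19953534] [-104.21478782  165.97537676   75.94991573  -14.39162221]
short [0.57316583 0.28986352] [0.13239614 0.03580657 0.13209378] 76.19587296770062
tin [0.50766857 0.30537933] [0.11077998 0.06933981 0.11388234] 76.16278684400739
long [0.44205296 0.32380139] [0.17604146 0.03391705 0.17690567] 76.28963116151999
tin [[ 0.4892  0.0406]
 [ 0.4696 -0.0521]
 [ 0.4152 -0.0407]
 [ 0.4353  0.0515]] [ 4.52329684e-01 -1.67753174e-04]
[0.09477811 0.05557643 0.0944144  0.05503894] [-101.95304209  168.19733678   77.71945223  -11.42095611]
0.07 [[ 0.5178  0.0318]
 [ 0.4983 -0.0557]] [ 0.508 -0.012]
0.075 [[ 0.5176  0.0313]
 [ 0.4982 -0.0558]] [ 0.5079 -0.0123]
0.08 [[ 0.5174  0.0307]
 [ 0.4982 -0.0559]] [ 0.5078 -0.0126]
0.085 [[ 0.5173  0.0302]
 [ 0.4981 -0.0559]] [ 0.5077 -0.0129]
jar [ 0.522 -0.203]
mortar [0.693 0.053]
cup [ 0.328 -0.157]
sieve [ 0.494 -0.448]
bowl [ 0.648 -0.33 ]
clip [ 0.682 -0.264]
spoonhead [ 0.771 -0.091]
spoonend [ 0.768 -0.255]
```

```bash
cat >> h.py <<'E'
def plan(xyz,yaw,fr=None):
    """yaw of tool y (deg). prints rot about tool x, then shift in rotated frame (cm), from current pose"""
    from plant import get_obs
    o=get_obs(); R=np.array(o["tool_rot"]);p=np.array(o["tool_pos"])
    y0=np.degrees(np.arctan2(R[1,1],R[0,1])); dr=(yaw-y0+180)%360-180
    a=np.radians(yaw); Y=np.array([np.cos(a),np.sin(a),0]);X=np.array([0,0,-1.]);Z=np.cross(X,Y)
    T=np.c_[X,Y,Z]
    from scipy.spatial.transform import Rotation as Ro
    rv=np.degrees(Ro.from_matrix(R.T@T).as_rotvec())
    dp=np.array(xyz)-p
    print("t",round(o["time"],2),"p",np.round(p,4),"yaw",round(y0,2),"w",round(o["grip_width"],4),"F",np.round(o["wrist_force"],1))
    print("  rotvec deg",np.round(rv,2),"shift(new frame) cm",np.round(T.T@dp*100,2),"q6 now",np.round(o["joint_pos"][5],2))
E
python3 - <<'E'
from h import *
plan([.405,-.298,.13],-44)
E
```

```text
t 0.15 p [ 0.2077 -0.5893  0.1936] yaw -70.59 w 0.0954 F [-0.5 -0.2 -0.4]
  rotvec deg [-2.659e+01 -2.000e-02  4.000e-02] shift(new frame) cm [  6.36  -6.04 -34.66] q6 now -0.11
```

drive_tool(motion=[-1, 0, 0, -6.65, 0, 0, -1, 0, 0, -6.65, 0, 0, -1, 0, 0, -6.65, 0, 0, -1, 0, 0, -6.65, 0, 0, 0, -0.7, -3.8, 0, 0, 0, 0, -0.7, -3.8, 0, 0, 0, 0, -0.7, -3.8, 0, 0, 0, 0, -0.7, -3.8, 0, 0, 0, 0, -0.7, -3.8, 0, 0, 0, 0, -0.7, -3.8, 0, 0, 0, 0, -0.7, -3.8, 0, 0, 0, 0, -0.7, -3.8, 0, 0, 0], jaw=-1)

```text
time: 1.15
tool_pos: [0.3792, -0.3301, 0.2341]
tool_rot: [[0.0, 0.719, -0.695], [-0.0, -0.695, -0.719], [-1.0, 0.0, 0.0]]
wrist_force: [0.4, 0.3, -0.1]
grip_width: 0.0953
```

```bash
python3 - <<'E'
from h import *
plan([.405,-.298,.13],-44)
E
```

```text
t 1.15 p [ 0.3792 -0.3301  0.2341] yaw -44.0 w 0.0953 F [ 0.4  0.3 -0.1]
  rotvec deg [-0.    0.   -0.01] shift(new frame) cm [10.41 -0.38 -4.1 ] q6 now -0.08
```

drive_tool(motion=[3, -0.1, -1.4, 0, 0, 0, 3, -0.1, -1.4, 0, 0, 0, 3, -0.2, -1.4, 0, 0, 0, 1.4, 0, 0, 0, 0, 0, 0, 0, 0, 0, 0, 0])

```text
time: 1.57
tool_pos: [0.4041, -0.2972, 0.1272]
tool_rot: [[-0.004, 0.72, -0.694], [0.004, -0.694, -0.72], [-1.0, -0.005, 0.0]]
wrist_force: [0.6, 0.1, 0.4]
grip_width: 0.0952
```

```bash
python3 - <<'E'
from h import *
from plant import read_camera
plan([.405,-.298,.013],-44)
c=read_camera("wrist"); pickle.dump(c,open("w1.pkl","wb")); cv2.imwrite("pics/w1.png",c["img"][:,:,::-1])
E
```

```text
t 1.57 p [ 0.4041 -0.2972  0.1272] yaw -43.91 w 0.0952 F [0.6 0.1 0.4]
  rotvec deg [0.09 0.   0.3 ] shift(new frame) cm [11.42  0.12 -0.  ] q6 now 0.0
```

View pics/w1.png

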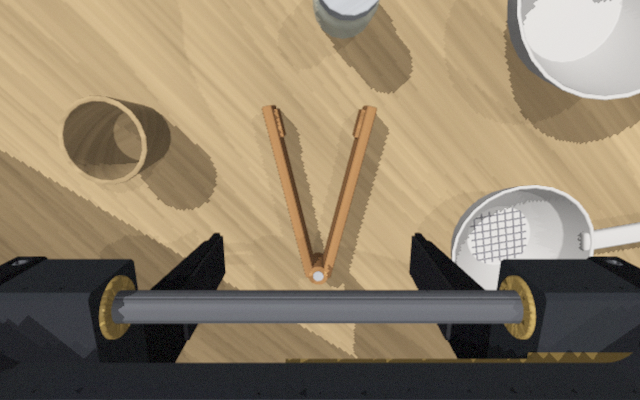

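The V sits centred between the fingers, with the pivot at (318,277) and tips at (269,108) and (369,108). The jar and cup are clear.

```bash
python3 - <<'E'
from h import *
c=pickle.load(open("w1.pkl","rb"))
w=ray(c,[(318,277),(269,108),(369,108)],.032); print(w)
b=(w[1]+w[2])/2-w[0]; b/=np.hypot(*b); print(np.degrees(np.arctan2(b[1],b[0])), w[0]+.069*b)
E
```

```text
[[ 0.35391809 -0.35001667]
 [ 0.42606019 -0.22071909]
 [ 0.4814695  -0.27417653]]
45.77047557523885 [ 0.40204797 -0.30057464]
```

drive_tool(motion=[3.8, 0.05, 0, 0, 0, 0, 3.8, 0.05, 0, 0, 0, 0, 2, 0, 0, 0, 0, 0, 1.8, 0, 0, 0, 0, 0, 0, 0, 0, 0, 0, 0, 0, 0, 0, 0, 0, 0])

```text
time: 2.12
tool_pos: [0.4058, -0.3003, 0.0167]
tool_rot: [[0.0, 0.719, -0.695], [-0.0, -0.695, -0.719], [-1.0, 0.0, 0.0]]
wrist_force: [-0.2, 1.0, 0.9]
grip_width: 0.0951
```

drive_tool(motion=[0.3, 0, 0, 0, 0, 0, 0, 0, 0, 0, 0, 0, 0, 0, 0, 0, 0, 0, 0, 0, 0, 0, 0, 0, 0, 0, 0, 0, 0, 0, 0, 0, 0, 0, 0, 0, 0, 0, 0, 0, 0, 0, 0, 0, 0, 0, 0, 0], jaw=1)

```text
time: 2.78
tool_pos: [0.4056, -0.2996, 0.0131]
tool_rot: [[0.0, 0.72, -0.694], [-0.0, -0.694, -0.72], [-1.0, 0.0, 0.0]]
wrist_force: [0.2, 0.1, -0.2]
grip_width: 0.0474
```

drive_tool(motion=[0, 0, 0, 0, 0, 0, 0, 0, 0, 0, 0, 0, 0, 0, 0, 0, 0, 0, 0, 0, 0, 0, 0, 0, 0, 0, 0, 0, 0, 0, 0, 0, 0, 0, 0, 0])

```text
time: 3.28
tool_pos: [0.4056, -0.2996, 0.013]
tool_rot: [[-0.0, 0.719, -0.694], [-0.0, -0.694, -0.719], [-1.0, 0.0, 0.0]]
wrist_force: [-0.3, -0.4, 0.0]
grip_width: 0.0072
```

```bash
python3 - <<'E'
from h import *
from plant import read_camera
plan([.442,.3235,.13],-14)
c=read_camera("wrist"); pickle.dump(c,open("w2.pkl","wb")); cv2.imwrite("pics/w2.png",c["img"][:,:,::-1])
E
```

```text
t 3.28 p [ 0.4056 -0.2996  0.013 ] yaw -43.99 w 0.0072 F [-0.3 -0.4  0. ]
  rotvec deg [-29.99   0.     0.  ] shift(new frame) cm [-11.7  -11.54 -61.34] q6 now 0.0
```

View pics/w2.png

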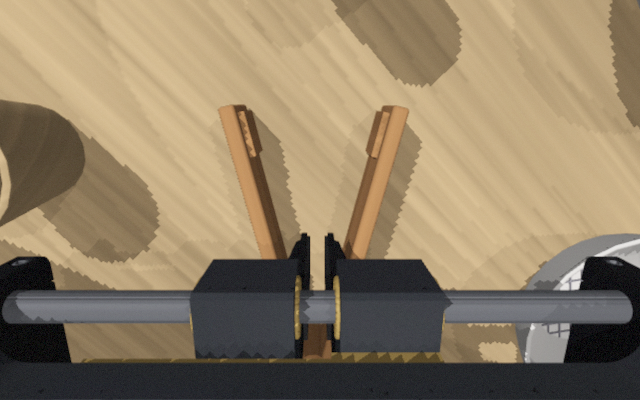

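```bash
python3 - <<'E'
from h import *
for f,t in (("w1.pkl",[.4041,-.2972,.1272]),("w2.pkl",[.4056,-.2996,.013])):
    c=pickle.load(open(f,"rb")); print(f,"TCP px",proj(c,t), "grasp pt",proj(c,np.array(t)+[0,0,.019]), "origin",np.round(c["origin"],3))
c=pickle.load(open("w2.pkl","rb"))
print(ray(c,[(232,106),(397,108),(318,355)],.032))
t=np.array([.4056,-.2996]); y=np.array([.719,-.694])
for s in (-1,1): print(proj(c,np.r_[t+s*y*.0036,.013]),proj(c,np.r_[t+s*y*.0036,.032]),proj(c,np.r_[t+s*y*.0265,.032]))
E
python3 - <<'E'
import sys; sys.path.insert(0,'.')
from h import *
from plant import read_camera
for n in("top","scene"):
    c=read_camera(n); pickle.dump(c,open(f"{n}2.pkl","wb"))
    if n=="top": crop(c,330,200,160,120,5,"pics/t3.png")
    else: crop(c,180,110,160,120,5,"pics/s3.png")
E
```

```text
w1.pkl TCP px [[316.86539855 238.43223399]] grasp pt [[316.69917562 251.81066113]] origin [ 0.456 -0.245  0.318]
w2.pkl TCP px [[316.95957915 238.46435571]] grasp pt [[316.99828359 251.8477967 ]] origin [ 0.457 -0.246  0.204]
[[ 0.42787726 -0.22014234]
 [ 0.48204199 -0.27379055]
 [ 0.36262284 -0.34483459]]
[[310.60483215 238.47350351]] [[310.01449307 251.85800608]] [[265.58601233 251.92295466]]
[[323.31419131 238.4552081 ]] [[323.98191124 251.83758756]] [[368.40173016 251.77265164]]
```

View pics/s3.png

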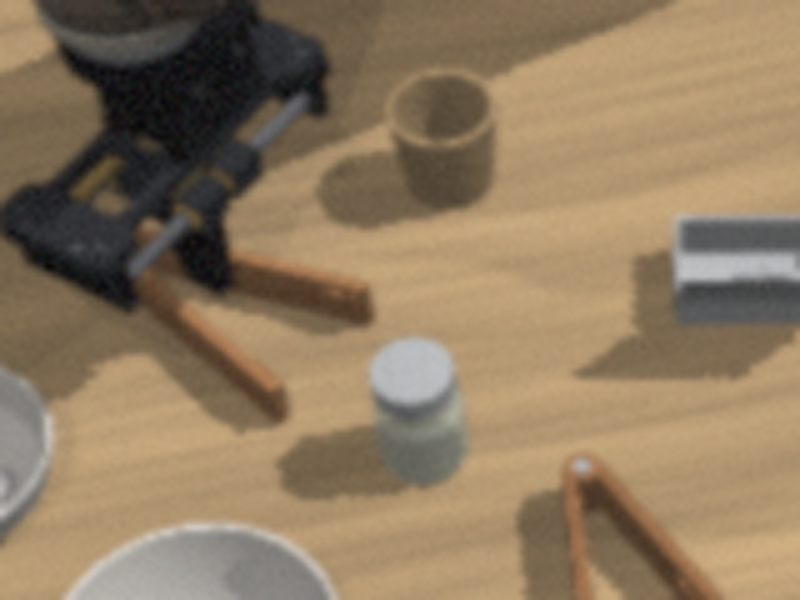

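View pics/t3.png

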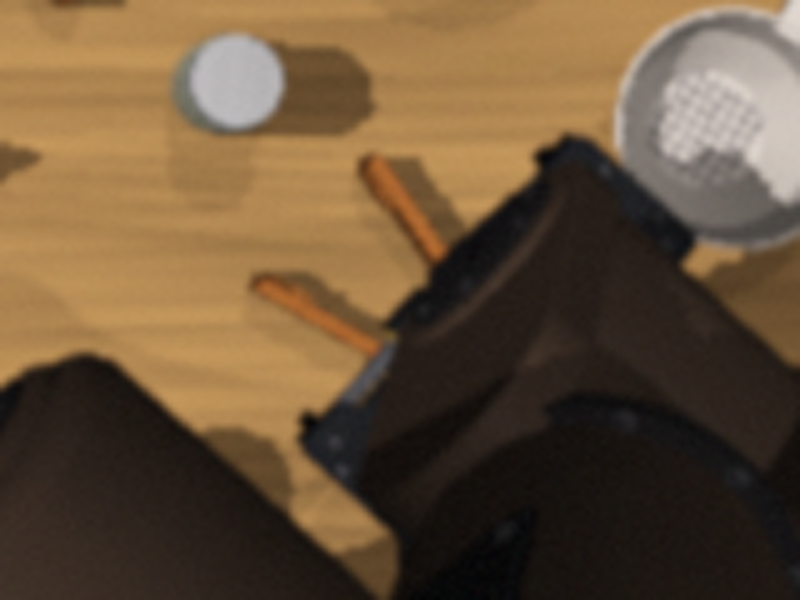

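```bash
python3 - <<'E'
from h import *
c=pickle.load(open("w2.pkl","rb"))
print(proj(c,[[.3572,-.3481,.032],[.3539,-.35,.032]]))
crop(c,220,90,200,150*2-10,2.05,"pics/w2c.png"); crop(c,250,220,140,110,5.5,"pics/w2c.png")
E
```

```text
[[315.11487562 364.21400165]
 [313.27462369 369.65709561]]
```

View pics/w2c.png

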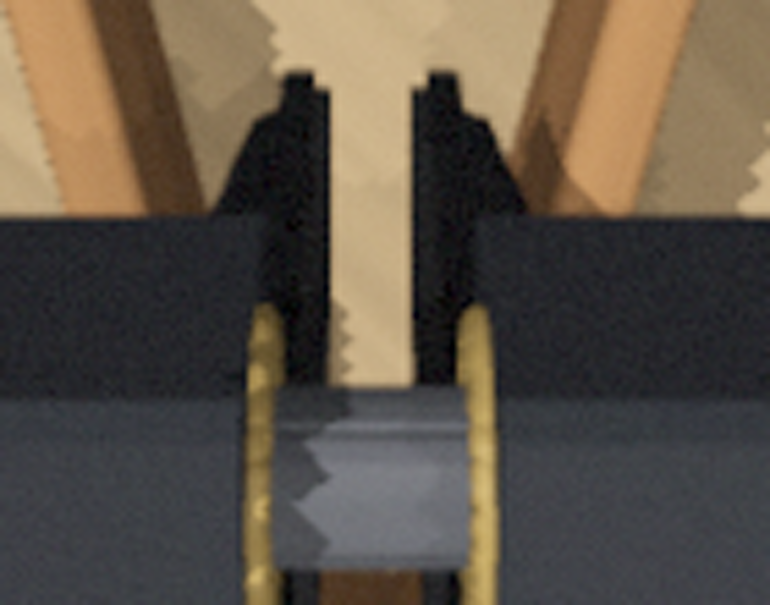

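Unexpectedly, the fingers closed to 7 mm between the slats while the V stayed where it was. Its tips are still at (232,106) and (397,108). I'll lift straight up and check.

drive_tool(motion=[0, 0, 0, 0, 0, 0, -2, 0, 0, 0, 0, 0, -3, 0, 0, 0, 0, 0, -3, 0, 0, 0, 0, 0, -3, 0, 0, 0, 0, 0, 0, 0, 0, 0, 0, 0])

```text
time: 3.93
tool_pos: [0.4072, -0.301, 0.1278]
tool_rot: [[0.005, 0.72, -0.694], [-0.005, -0.694, -0.72], [-1.0, 0.008, 0.0]]
wrist_force: [-0.3, 1.0, 0.5]
grip_width: 0.0004
```

```bash
python3 - <<'E'
from h import *
from plant import read_camera
plan([.405,-.298,.013],-44)
c=read_camera("wrist"); pickle.dump(c,open("w3.pkl","wb")); cv2.imwrite("pics/w3.png",c["img"][:,:,::-1])
E
```

```text
t 3.93 p [ 0.4072 -0.301   0.1278] yaw -43.98 w 0.0004 F [-0.3  1.   0.5]
  rotvec deg [ 0.02  0.   -0.43] shift(new frame) cm [11.48 -0.36 -0.06] q6 now 0.0
```

View pics/w3.png

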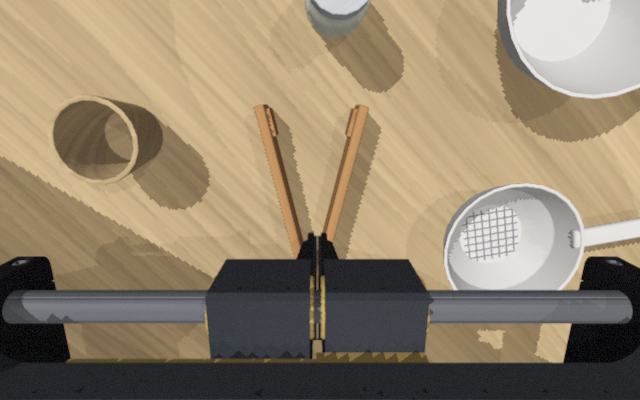

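drive_tool(motion=[0, -0.3, 0, 0, 0, 0, 0, 0, 0, 0, 0, 0, 0, 0, 0, 0, 0, 0, 0, 0, 0, 0, 0, 0, 0, 0, 0, 0, 0, 0, 0, 0, 0, 0, 0, 0, 0, 0, 0, 0, 0, 0, 0, 0, 0, 0, 0, 0, 0, 0, 0, 0, 0, 0, 0, 0, 0, 0, 0, 0, 0, 0, 0, 0, 0, 0, 0, 0, 0, 0, 0, 0], jaw=-1)

```text
time: 4.98
tool_pos: [0.4035, -0.2975, 0.1231]
tool_rot: [[0.0, 0.72, -0.694], [-0.0, -0.694, -0.72], [-1.0, 0.0, 0.0]]
wrist_force: [0.6, -0.1, -0.6]
grip_width: 0.0749
```

drive_tool(motion=[0, 0, 0, 0, 0, 0, 0, 0, 0, 0, 0, 0, 0, 0, 0, 0, 0, 0, 3.5, 0, 0, 0, 0, 0, 3.5, 0, 0, 0, 0, 0, 3, 0, 0, 0, 0, 0, 1.9, 0, 0, 0, 0, 0, 0, 0, 0, 0, 0, 0])

```text
time: 5.65
tool_pos: [0.4022, -0.2963, 0.0009]
tool_rot: [[-0.004, 0.719, -0.695], [0.004, -0.695, -0.719], [-1.0, -0.005, 0.0]]
wrist_force: [0.2, 0.1, 0.1]
grip_width: 0.095
```

```bash
python3 - <<'E'
from h import *
from plant import read_camera
plan([.405,-.298,.008],-44)
c=read_camera("wrist"); pickle.dump(c,open("w4.pkl","wb")); cv2.imwrite("pics/w4.png",c["img"][:,:,::-1])
c=read_camera("scene"); crop(c,180,110,160,120,5,"pics/s4.png")
E
```

```text
t 5.65 p [ 0.4022 -0.2963  0.0009] yaw -44.0 w 0.095 F [0.2 0.1 0.1]
  rotvec deg [0.   0.   0.31] shift(new frame) cm [-0.71  0.32 -0.08] q6 now 0.0
```

View pics/w4.png

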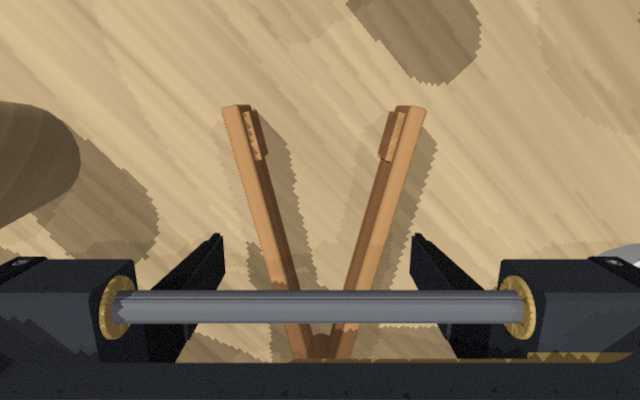

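View pics/s4.png

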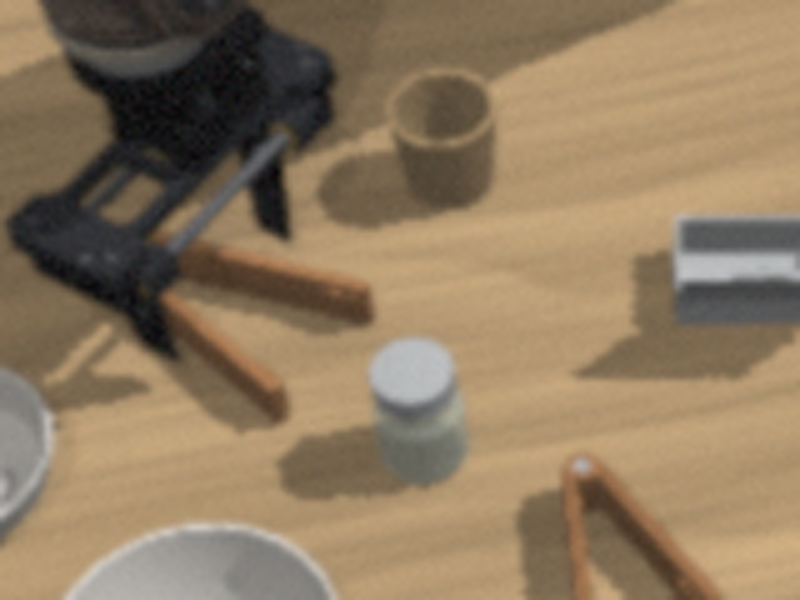

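The fingers straddle the V outside both slats, with tips at (220,237) and (414,237). I'll close part way and look.

drive_tool(motion=[-0.7, 0.2, 0, 0, 0, 0, 0, 0, 0, 0, 0, 0, 0, 0, 0, 0, 0, 0, 0, 0, 0, 0, 0, 0, 0, 0, 0, 0, 0, 0, 0, 0, 0, 0, 0, 0, 0, 0, 0, 0, 0, 0, 0, 0, 0, 0, 0, 0, 0, 0, 0, 0, 0, 0, 0, 0, 0, 0, 0, 0], jaw=0.2)

```text
time: 6.58
tool_pos: [0.4052, -0.2991, 0.0116]
tool_rot: [[0.001, 0.719, -0.695], [-0.001, -0.695, -0.719], [-1.0, 0.001, -0.0]]
wrist_force: [0.1, 2.5, 11.4]
grip_width: 0.0392
```

```bash
python3 - <<'E'
from h import *
from plant import read_camera
plan([.405,-.298,.008],-44)
c=read_camera("wrist"); pickle.dump(c,open("w5.pkl","wb")); cv2.imwrite("pics/w5.png",c["img"][:,:,::-1])
c=read_camera("scene"); crop(c,180,110,160,120,5,"pics/s5.png")
E
```

```text
t 6.58 p [ 0.4052 -0.2991  0.0116] yaw -43.99 w 0.0392 F [ 0.1  2.5 11.4]
  rotvec deg [ 0.01 -0.   -0.06] shift(new frame) cm [ 0.36 -0.09 -0.07] q6 now 0.0
```

View pics/w5.png

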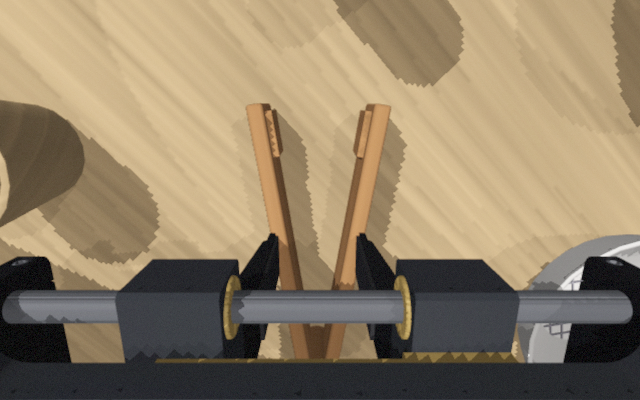

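View pics/s5.png

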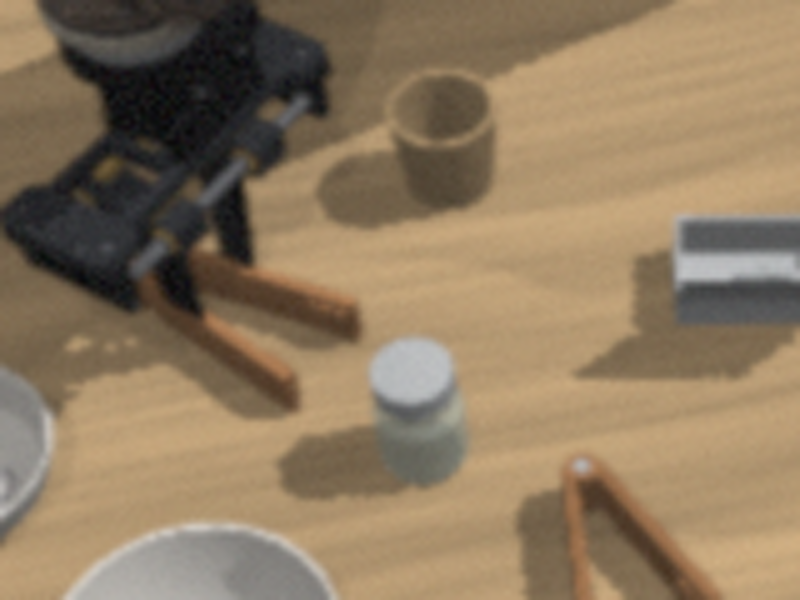

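```bash
python3 - <<'E'
from h import *
c=pickle.load(open("cams0.pkl","rb"))["scene"]
t=np.array([.4022,-.2963]);y=np.array([.719,-.695])
for z in (0.0009,.012,.02,.03):
    print(z,*[((proj(c,np.r_[t+s*y*w,z])[0]-[180,110])*5).round() for s in (-1,1) for w in (.0475,.0595)])
E
```

```text
0.0009 [279. 259.] [292. 246.] [175. 371.] [161. 386.]
0.012 [276. 246.] [288. 233.] [170. 359.] [156. 374.]
0.02 [274. 237.] [286. 223.] [167. 350.] [153. 365.]
0.03 [271. 225.] [283. 212.] [163. 338.] [149. 353.]
```

The picture shows the slats only partly folded. The tool was pushed up 3.6 mm with 11 N, so the fingertips are riding on the slat tops (z = 32 mm) while the reported TCP is at about 12 mm. The finger spacing in the wrist image also puts the physical tip at the depth of the "grasp point". So the real finger ends sit about 19 mm above the reported TCP, and I'll allow for that from here.

drive_tool(motion=[-2, 0, 0, 0, 0, 0, 0, 0, 0, 0, 0, 0, 0, 0, 0, 0, 0, 0, 0, 0, 0, 0, 0, 0, 0, 0, 0, 0, 0, 0, 0, 0, 0, 0, 0, 0, 0, 0, 0, 0, 0, 0, 1.5, -0.1, 0, 0, 0, 0, 1.5, 0, 0, 0, 0, 0, 0.4, 0, 0, 0, 0, 0, 0, 0, 0, 0, 0, 0], jaw=-0.6)

```text
time: 7.6
tool_pos: [0.4037, -0.2978, -0.004]
tool_rot: [[-0.002, 0.719, -0.695], [0.002, -0.695, -0.719], [-1.0, -0.002, 0.0]]
wrist_force: [-0.6, 0.3, 0.4]
grip_width: 0.0761
```

```bash
python3 - <<'E'
from h import *
from plant import read_camera
plan([.405,-.298,-.006],-44)
c=read_camera("wrist"); pickle.dump(c,open("w6.pkl","wb")); cv2.imwrite("pics/w6.png",c["img"][:,:,::-1])
c=read_camera("scene"); crop(c,180,110,160,120,5,"pics/s6.png")
E
```

```text
t 7.6 p [ 0.4037 -0.2978 -0.004 ] yaw -43.99 w 0.0761 F [-0.6  0.3  0.4]
  rotvec deg [0.01 0.   0.13] shift(new frame) cm [ 0.2   0.11 -0.07] q6 now 0.0
```

View pics/w6.png

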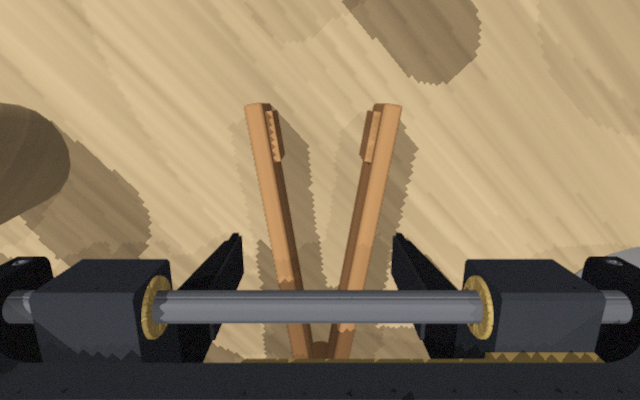

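View pics/s6.png

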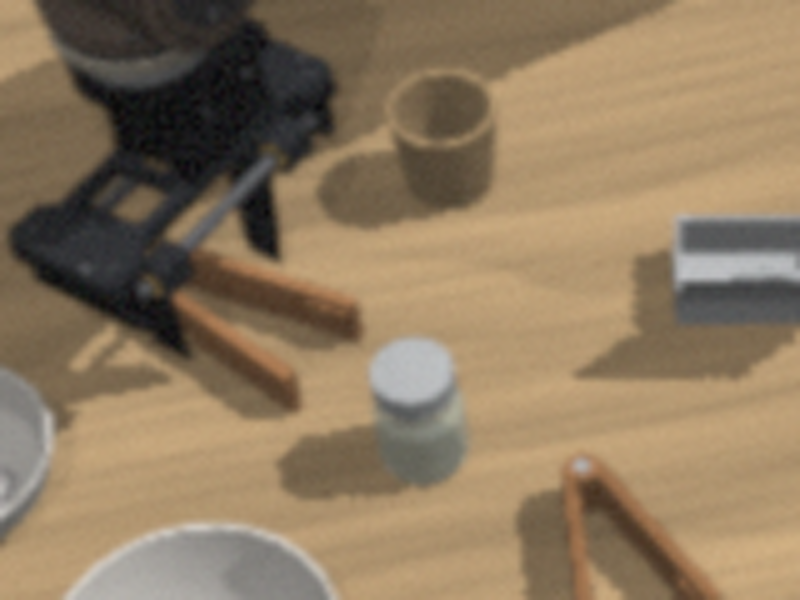

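drive_tool(motion=[0, 0, 0, 0, 0, 0, 0, 0, 0, 0, 0, 0, 0, 0, 0, 0, 0, 0, 0, 0, 0, 0, 0, 0, 0, 0, 0, 0, 0, 0, 0, 0, 0, 0, 0, 0, 0, 0, 0, 0, 0, 0, 0, 0, 0, 0, 0, 0, 0, 0, 0, 0, 0, 0, 0, 0, 0, 0, 0, 0, 0, 0, 0, 0, 0, 0, 0, 0, 0, 0, 0, 0], jaw=1)

```text
time: 8.7
tool_pos: [0.4042, -0.2982, -0.0029]
tool_rot: [[0.0, 0.719, -0.695], [-0.0, -0.695, -0.719], [-1.0, 0.0, 0.0]]
wrist_force: [-0.5, -0.1, 3.6]
grip_width: 0.0212
```

```bash
python3 - <<'E'
from h import *
from plant import read_camera
plan([.405,-.298,-.006],-44)
c=read_camera("wrist"); pickle.dump(c,open("w7.pkl","wb")); cv2.imwrite("pics/w7.png",c["img"][:,:,::-1])
E
```

```text
t 8.7 p [ 0.4042 -0.2982 -0.0029] yaw -43.99 w 0.0212 F [-0.5 -0.1  3.6]
  rotvec deg [ 0.01  0.   -0.01] shift(new frame) cm [ 0.31  0.04 -0.07] q6 now 0.0
```

View pics/w7.png

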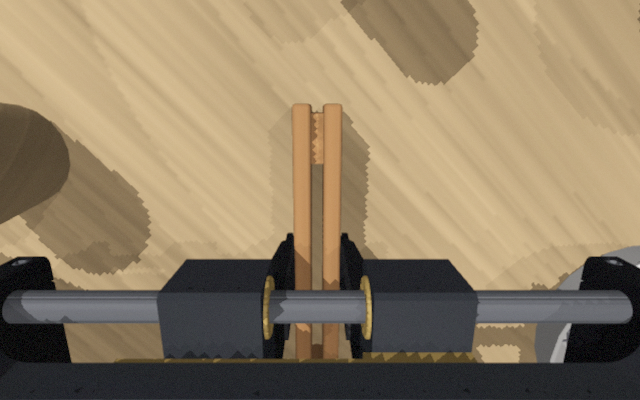

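The tongs are folded shut and gripped. The slats are parallel with ends at (302,104) and (333,104), and the opening is 21 mm.

```bash
python3 - <<'E'
from h import *
c=pickle.load(open("w7.pkl","rb"))
w=ray(c,[(317.5,104)],.032)[0]; b=np.array([.695,.719]); print(w, "tip to tcp along",(w-np.array([.4042,-.2982]))@b)
E
```

```text
[ 0.45544624 -0.2455298 ] tip to tcp along 0.07348601097967623
```

drive_tool(motion=[-1, 0, 0, 0, 0, 0, -2, 0, 0, 0, 0, 0, -3, 0, 0, 0, 0, 0, -3.5, 0, 0, 0, 0, 0, -3, 0, 0, 0, 0, 0, 0, 0, 0, 0, 0, 0])

```text
time: 9.25
tool_pos: [0.4056, -0.2995, 0.1274]
tool_rot: [[0.005, 0.72, -0.694], [-0.005, -0.694, -0.72], [-1.0, 0.008, 0.0]]
wrist_force: [0.4, -0.0, -1.6]
grip_width: 0.0212
```

```bash
python3 - <<'E'
from h import *
from plant import read_camera
plan([.442,.3235,.12],-14)
c=read_camera("wrist"); pickle.dump(c,open("w8.pkl","wb")); cv2.imwrite("pics/w8.png",c["img"][:,:,::-1])
E
```

```text
t 9.25 p [ 0.4056 -0.2995  0.1274] yaw -43.98 w 0.0212 F [ 0.4 -0.  -1.6]
  rotvec deg [-29.98   0.12  -0.43] shift(new frame) cm [  0.74 -11.54 -61.33] q6 now 0.0
```

View pics/w8.png

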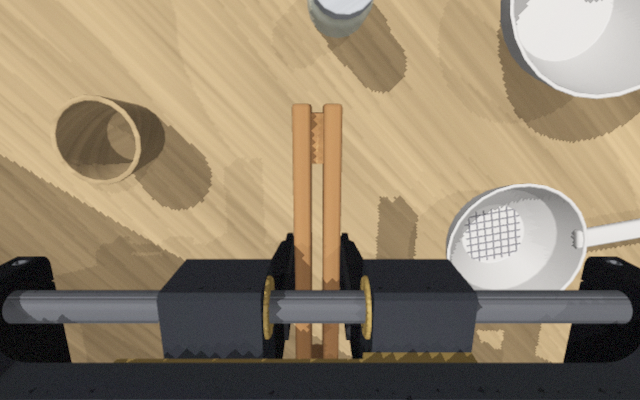

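drive_tool(motion=[0, 0, 0, -6, 0, 0, 0, 0, 0, -6, 0, 0, 0, 0, 0, -6, 0, 0, 0, 0, 0, -6, 0, 0, 0, 0, 0, -6, 0, 0, 0, -0.7, -3.8, 0, 0, 0, 0, -0.7, -3.8, 0, 0, 0, 0, -0.7, -3.8, 0, 0, 0, 0, -0.7, -3.8, 0, 0, 0, 0, -0.7, -3.8, 0, 0, 0, 0, -0.7, -3.8, 0, 0, 0, 0, -0.7, -3.8, 0, 0, 0])

```text
time: 10.3
tool_pos: [0.4199, -0.0264, 0.1213]
tool_rot: [[-0.002, 0.97, -0.242], [0.0, -0.242, -0.97], [-1.0, -0.002, 0.0]]
wrist_force: [1.1, -0.6, -0.2]
grip_width: 0.0216
```

drive_tool(motion=[0, -0.7, -3.8, 0, 0, 0, 0, -0.7, -3.8, 0, 0, 0, 0, -0.7, -3.8, 0, 0, 0, 0, -0.7, -3.8, 0, 0, 0, 0, -0.7, -3.8, 0, 0, 0, 0, -0.7, -3.8, 0, 0, 0, 0, -0.7, -3.8, 0, 0, 0, 0, -0.7, -3.8, 0, 0, 0, 0, -0.3, -1.2, 0, 0, 0, 0, 0, 0, 0, 0, 0, 0, 0, 0, 0, 0, 0])

```text
time: 11.22
tool_pos: [0.4391, 0.2924, 0.121]
tool_rot: [[-0.002, 0.971, -0.24], [-0.001, -0.24, -0.971], [-1.0, -0.002, 0.002]]
wrist_force: [-0.5, -0.3, -1.9]
grip_width: 0.0214
```

```bash
python3 - <<'E'
from h import *
from plant import read_camera
plan([.4436,.3298,.03],-14)
c=read_camera("wrist"); pickle.dump(c,open("w9.pkl","wb")); cv2.imwrite("pics/w9.png",c["img"][:,:,::-1])
E
```

```text
t 11.22 p [0.4391 0.2924 0.121 ] yaw -13.9 w 0.0214 F [-0.5 -0.3 -1.9]
  rotvec deg [0.1  0.1  0.09] shift(new frame) cm [ 9.1  -0.47 -3.74] q6 now 0.71
```

View pics/w9.png

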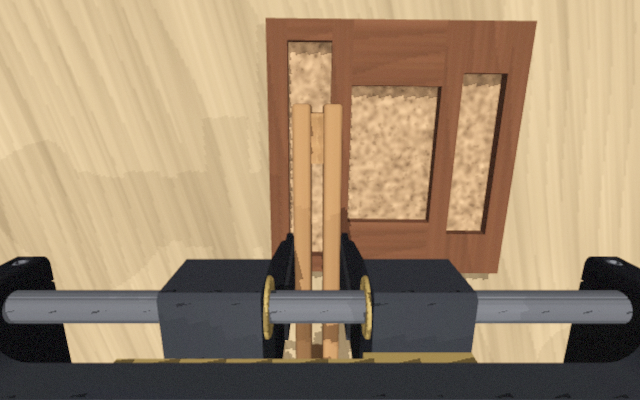

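The wrist view shows the long recess, with its far rim at (288–331, 41). The tin recess is at (350–438, 87–220) and the short recess at (447–504, 74–231). I'll cross-check the case position from this view.

```bash
python3 - <<'E'
from h import *
c=pickle.load(open("w9.pkl","rb"))
o=ray(c,[(266,19),(536,22),(497,272)],.018); print(np.round(o,4)); 
u=(o[1]-o[0]);print(np.hypot(*u),np.degrees(np.arctan2(u[1],u[0])))
v=o[1]-o[2]; print(np.hypot(*v),np.degrees(np.arctan2(v[1],v[0])))
print("centre",(o[0]+o[2])/2)
for nm,p in dict(tin=[(352,86),(439,88),(428,221),(348,219)],short=[(462,74),(505,75),(484,232),(447,230)]).items():
    w=ray(c,p,.018);print(nm,w.mean(0),np.hypot(*np.diff(w,axis=0).T),np.degrees(np.arctan2(*(w[0]-w[3])[::-1])))
w=ray(c,[(288,41),(331,41)],.018); print("long far end",w.mean(0), w.mean(0)-.088*np.array([.242,.970]))
crop(c,250,0,300,290,2.05,"pics/w9c.png")
E
```

```text
[[0.4344 0.4316]
 [0.6288 0.3812]
 [0.5778 0.1836]]
0.20084052464215574 -14.552122975485734
0.2040203627203354 75.5420557553186
centre [0.5060873  0.30760675]
tin [0.50564113 0.30813175] [0.06781592 0.10909848 0.06884856] 75.71869592983766
short [0.57104289 0.29144631] [0.03326002 0.12869944 0.03230567] 76.37098891221733
long far end [0.46199642 0.40919186] [0.44070042 0.32383186]
```

View pics/w9c.png

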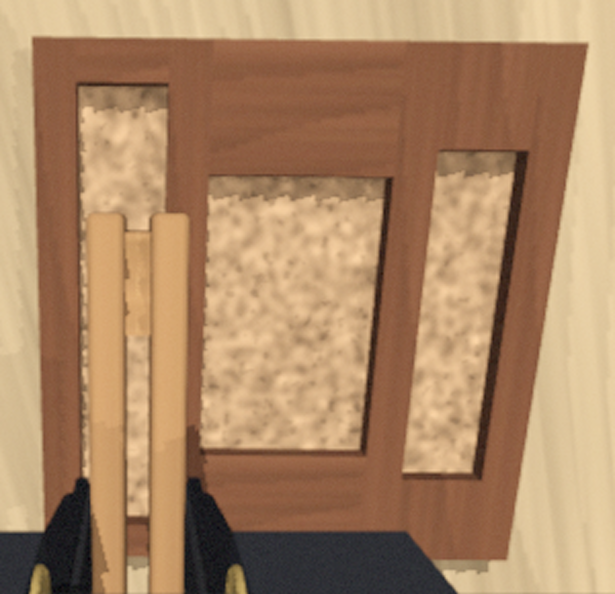

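drive_tool(motion=[0, -0.3, -1.9, 0.3, 0, 0, 0, -0.25, -1.9, 0, 0, 0, 2, 0, 0, 0, 0, 0, 3, 0, 0, 0, 0, 0, 3, 0, 0, 0, 0, 0, 1, 0, 0, 0, 0, 0, 0, 0, 0, 0, 0, 0])

```text
time: 11.85
tool_pos: [0.4431, 0.3288, 0.03]
tool_rot: [[-0.004, 0.969, -0.248], [-0.003, -0.248, -0.969], [-1.0, -0.003, 0.004]]
wrist_force: [0.6, -0.3, -1.4]
grip_width: 0.0212
```

```bash
python3 - <<'E'
from h import *
from plant import read_camera
plan([.4426,.3300,.005],-14.3)
c=read_camera("wrist"); pickle.dump(c,open("w10.pkl","wb")); cv2.imwrite("pics/w10.png",c["img"][:,:,::-1])
E
```

```text
t 11.85 p [0.4431 0.3288 0.03  ] yaw -14.39 w 0.0212 F [ 0.6 -0.3 -1.4]
  rotvec deg [-0.09  0.2   0.2 ] shift(new frame) cm [ 2.5  -0.08 -0.1 ] q6 now 0.77
```

View pics/w10.png

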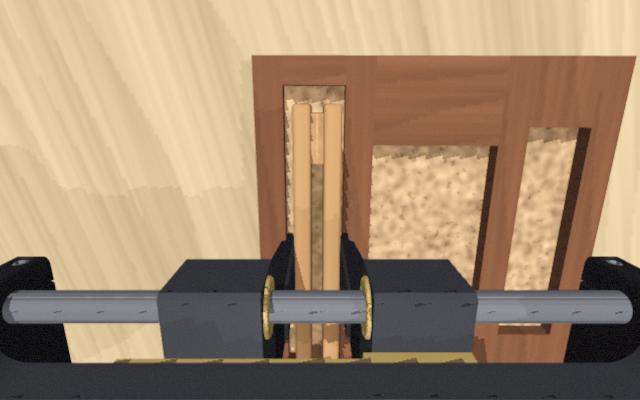

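The tongs line up with the recess (tongs at columns 293–342, recess at 284–345), so I'll lower gently.

drive_tool(motion=[0.8, -0.1, -0.1, 0, 0, 0, 0.8, 0, 0, 0, 0, 0, 0.4, 0, 0, 0, 0, 0, 0.3, 0, 0, 0, 0, 0, 0.2, 0, 0, 0, 0, 0, 0, 0, 0, 0, 0, 0, 0, 0, 0, 0, 0, 0])

```text
time: 12.48
tool_pos: [0.4433, 0.3321, 0.0071]
tool_rot: [[0.0, 0.969, -0.247], [-0.0, -0.247, -0.969], [-1.0, 0.0, 0.0]]
wrist_force: [1.3, 0.2, -1.4]
grip_width: 0.0215
```

drive_tool(motion=[0.2, 0, 0.2, 0, 0, 0, 0.1, 0, 0, 0, 0, 0, 0, 0, 0, 0, 0, 0, 0, 0, 0, 0, 0, 0])

```text
time: 12.82
tool_pos: [0.443, 0.3302, 0.0051]
tool_rot: [[0.001, 0.969, -0.247], [0.0, -0.247, -0.969], [-1.0, 0.001, -0.001]]
wrist_force: [-2.3, -1.8, 11.9]
grip_width: 0.0215
```

Contact with the floor is at 12 N, at the expected height. I'll open a little, then rise.

drive_tool(motion=[-0.1, 0, 0, 0, 0, 0, 0, 0, 0, 0, 0, 0, 0, 0, 0, 0, 0, 0, 0, 0, 0, 0, 0, 0, 0, 0, 0, 0, 0, 0, 0, 0, 0, 0, 0, 0, -1, 0, 0, 0, 0, 0, -3, 0, 0, 0, 0, 0, -4, 0, 0, 0, 0, 0, -4, 0, 0, 0, 0, 0, 0, 0, 0, 0, 0, 0], jaw=0)

```text
time: 13.73
tool_pos: [0.4452, 0.3316, 0.1324]
tool_rot: [[0.009, 0.969, -0.247], [0.005, -0.247, -0.969], [-1.0, 0.007, -0.007]]
wrist_force: [-0.2, -0.2, 0.5]
grip_width: 0.0477
```

```bash
python3 - <<'E'
from h import *
from plant import read_camera
plan([.4426,.3300,.005],-14.3)
c=read_camera("wrist"); pickle.dump(c,open("w11.pkl","wb")); cv2.imwrite("pics/w11.png",c["img"][:,:,::-1])
c=read_camera("top"); pickle.dump(c,open("t11.pkl","wb")); cv2.imwrite("pics/t11.png",c["img"][:,:,::-1])
E
```

```text
t 13.73 p [0.4452 0.3316 0.1324] yaw -14.28 w 0.0477 F [-0.2 -0.2  0.5]
  rotvec deg [ 0.02 -0.4  -0.42] shift(new frame) cm [12.74 -0.21  0.22] q6 now 0.77
```

View pics/w11.png

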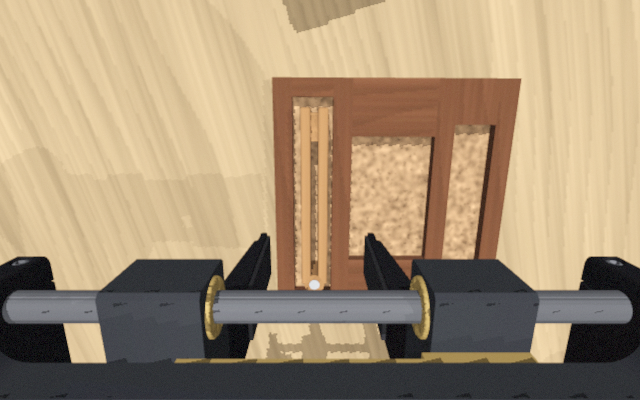

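View pics/t11.png

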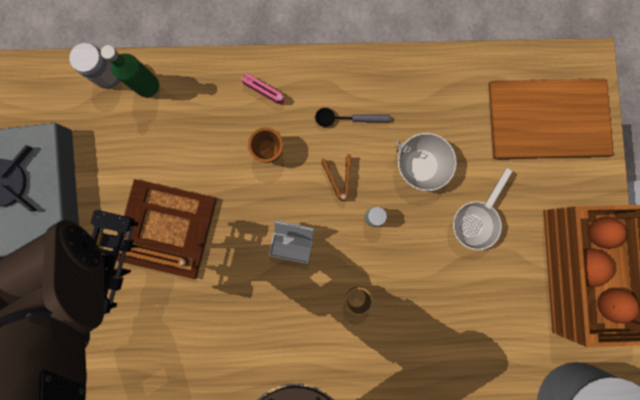

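Long tongs are shut in their recess, with the pivot at (315,285) and tips at (315,107). I'll compute their pose and the trip to the short tongs.

```bash
python3 - <<'E'
from h import *
c=pickle.load(open("w11.pkl","rb")); w=ray(c,[(314.5,285),(314.5,106.5)],.040); print(w)
C=np.array([.507,.307]);a=np.radians(-14.3);X=np.array([np.cos(a),np.sin(a)]);Y=np.array([-X[1],X[0]])
b=(w[1]-w[0])/np.hypot(*(w[1]-w[0])); m=w[0]+.069*b; print(np.hypot(*(w[1]-w[0])),"rel to long recess",(m-C)@X+.068,(m-C)@Y)
plan([.6235,-.121,.13],-14.28)
E
```

```text
[[0.4241994  0.2563491 ]
 [0.46167    0.40182395]]
0.1502230934177086 rel to long recess 0.00044900709800327343 -0.0005333994311390951
t 13.83 p [0.4433 0.3304 0.1271] yaw -14.29 w 0.048 F [-0.  -0.4  0.4]
  rotvec deg [-0.01 -0.14 -0.15] shift(new frame) cm [-0.29 28.6  39.3 ] q6 now 0.77
```

drive_tool(motion=[0, 2.38, 3.27, 0, 0, 0, 0, 2.38, 3.27, 0, 0, 0, 0, 2.38, 3.27, 0, 0, 0, 0, 2.38, 3.27, 0, 0, 0, 0, 2.38, 3.27, 0, 0, 0, 0, 2.38, 3.27, 0, 0, 0, 0, 2.38, 3.27, 0, 0, 0, 0, 2.38, 3.27, 0, 0, 0, 0, 2.38, 3.27, 0, 0, 0, 0, 2.38, 3.27, 0, 0, 0, 0, 2.38, 3.27, 0, 0, 0, 0, 2.38, 3.27, 0, 0, 0], jaw=-1)

```text
time: 14.83
tool_pos: [0.6224, -0.1225, 0.1237]
tool_rot: [[-0.002, 0.969, -0.247], [0.001, -0.247, -0.969], [-1.0, -0.002, -0.0]]
wrist_force: [0.8, 1.1, 1.0]
grip_width: 0.0952
```

drive_tool(motion=[0, 0, 0, 6.7, 0, 0, 0, 0, 0, 6.7, 0, 0, 0, 0, 0, 6.7, 0, 0, 0, 0, 0, 6.7, 0, 0, 0, 0, 0, 6.7, 0, 0, 0, 0, 0, 6.7, 0, 0, 0, 0, 0, 6.7, 0, 0, 0, 0, 0, 6.7, 0, 0, 0, 0, 0, 6.7, 0, 0, 0, 0, 0, 6.7, 0, 0, 0, 0, 0, 0, 0, 0])

```text
time: 15.75
tool_pos: [0.622, -0.1204, 0.1237]
tool_rot: [[-0.002, 0.146, -0.989], [0.001, -0.989, -0.146], [-1.0, -0.001, 0.002]]
wrist_force: [0.6, -0.1, 0.5]
grip_width: 0.095
```

```bash
python3 - <<'E'
from h import *
from plant import read_camera
plan([.6235,-.121,-.006],-81.25)
c=read_camera("wrist"); pickle.dump(c,open("w12.pkl","wb")); cv2.imwrite("pics/w12.png",c["img"][:,:,::-1])
E
```

```text
t 15.75 p [ 0.622  -0.1204  0.1237] yaw -81.6 w 0.095 F [ 0.6 -0.1  0.5]
  rotvec deg [-0.35  0.13  0.06] shift(new frame) cm [12.97  0.08 -0.14] q6 now 1.13
```

View pics/w12.png

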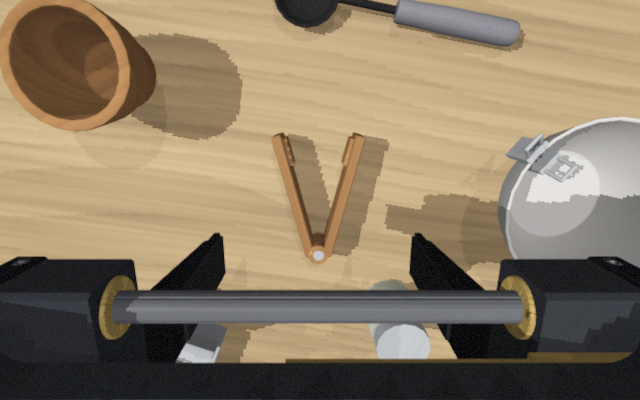

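The short tongs are centred between the fingers, with the pivot at (318,255) and tips at (278,135) and (359,137). The mortar and bowl are clear.

```bash
python3 - <<'E'
from h import *
c=pickle.load(open("w12.pkl","rb"))
w=ray(c,[(318,255),(278,135),(359,136)],.032); print(w)
b=(w[1]+w[2])/2-w[0]; b/=np.hypot(*b); print(np.degrees(np.arctan2(b[1],b[0])), w[0]+.050*b)
E
```

```text
[[ 0.57225977 -0.12897798]
 [ 0.66726634 -0.08364655]
 [ 0.67561499 -0.14588449]]
8.154875354570711 [ 0.62175419 -0.12188551]
```

drive_tool(motion=[3.5, 0.1, -0.1, 0, 0, 0, 3.5, 0, 0, 0, 0, 0, 3, 0, 0, 0, 0, 0, 2, 0, 0, 0, 0, 0, 0.7, 0, 0, 0, 0, 0, 0, 0, 0, 0, 0, 0, 0, 0, 0, 0, 0, 0])

```text
time: 16.38
tool_pos: [0.6241, -0.1215, -0.0016]
tool_rot: [[0.0, 0.153, -0.988], [-0.0, -0.988, -0.153], [-1.0, 0.0, -0.0]]
wrist_force: [0.4, -0.6, 0.9]
grip_width: 0.0951
```

drive_tool(motion=[0.3, 0, 0, 0, 0, 0, 0, 0, 0, 0, 0, 0, 0, 0, 0, 0, 0, 0, 0, 0, 0, 0, 0, 0, 0, 0, 0, 0, 0, 0, 0, 0, 0, 0, 0, 0, 0, 0, 0, 0, 0, 0, 0, 0, 0, 0, 0, 0, 0, 0, 0, 0, 0, 0, 0, 0, 0, 0, 0, 0, 0, 0, 0, 0, 0, 0, 0, 0, 0, 0, 0, 0], jaw=1)

```text
time: 17.38
tool_pos: [0.624, -0.1215, -0.0049]
tool_rot: [[0.0, 0.151, -0.988], [-0.0, -0.988, -0.151], [-1.0, 0.0, -0.0]]
wrist_force: [-0.1, -0.1, 1.9]
grip_width: 0.0215
```

drive_tool(motion=[0, 0, 0, 0, 0, 0, 0, 0, 0, 0, 0, 0, 0, 0, 0, 0, 0, 0])

```text
time: 17.63
tool_pos: [0.6239, -0.1214, -0.0048]
tool_rot: [[0.0, 0.152, -0.988], [-0.0, -0.988, -0.152], [-1.0, 0.0, -0.0]]
wrist_force: [0.9, 1.6, 4.7]
grip_width: 0.0209
```

```bash
python3 - <<'E'
from h import *
from plant import read_camera
plan([.573,.290,.12],-14.3)
c=read_camera("wrist"); pickle.dump(c,open("w13.pkl","wb")); cv2.imwrite("pics/w13.png",c["img"][:,:,::-1])
E
```

```text
t 17.63 p [ 0.6239 -0.1214 -0.0048] yaw -81.28 w 0.0209 F [0.9 1.6 4.7]
  rotvec deg [-6.698e+01 -1.000e-02 -2.000e-02] shift(new frame) cm [-12.48 -15.1  -38.61] q6 now 1.12
```

View pics/w13.png

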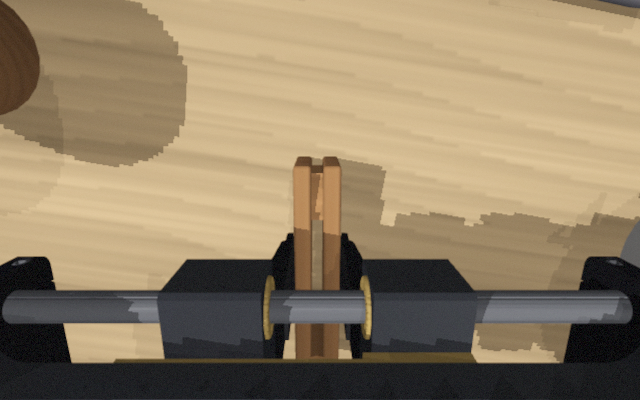

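Shut and gripped: ends at (303,160) and (332,160), opening 21 mm.

```bash
python3 - <<'E'
from h import *
c=pickle.load(open("w13.pkl","rb"))
b=np.array([.988,.152])
for r in (157,163,168): 
    w=ray(c,[(317.5,r)],.032)[0]; print(r,w,(w-np.array([.6239,-.1214]))@b)
crop(c,260,140,120,100,6,"pics/w13c.png")
E
```

```text
157 [ 0.6751191 -0.1142308] 0.051694191206486904
163 [ 0.67255585 -0.11462185] 0.04910225418205436
168 [ 0.67040237 -0.11495038] 0.046924680948909635
```

View pics/w13c.png

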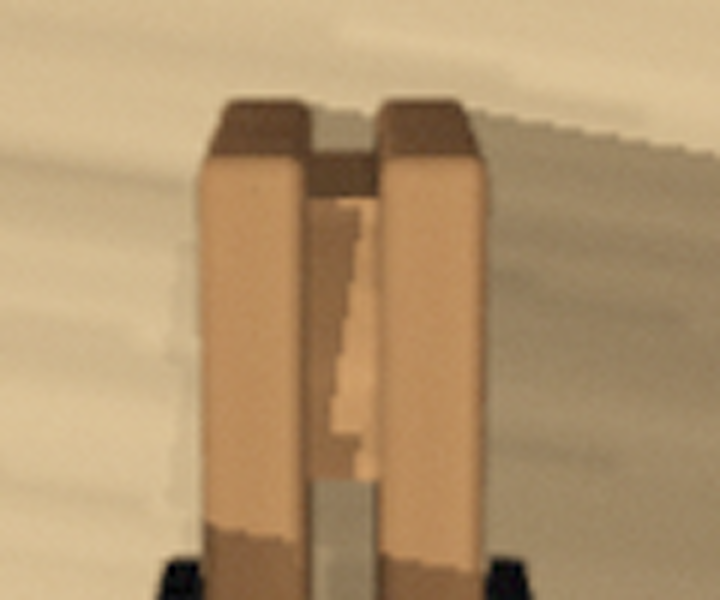

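drive_tool(motion=[-1, 0, 0, 0, 0, 0, -2, 0, 0, 0, 0, 0, -3, 0, 0, -5.5, 0, 0, -3.5, 0, 0, -6.5, 0, 0, -3, 0, 0, -6.5, 0, 0, 0, 0, 0, -6.5, 0, 0, 0, 0, 0, -7, 0, 0, 0, 0, 0, -7, 0, 0, 0, 0, 0, -7, 0, 0, 0, 0, 0, -7, 0, 0, 0, 0, 0, -7, 0, 0, 0, 0, 0, -7, 0, 0])

```text
time: 18.68
tool_pos: [0.6235, -0.1214, 0.1203]
tool_rot: [[-0.001, 0.971, -0.241], [0.0, -0.241, -0.971], [-1.0, -0.001, 0.0]]
wrist_force: [-0.1, -0.5, -1.0]
grip_width: 0.021
```

```bash
python3 - <<'E'
from h import *
plan([.573,.290,.12],-14.3)
E
```

```text
t 18.68 p [ 0.6235 -0.1214  0.1203] yaw -13.94 w 0.021 F [-0.1 -0.5 -1. ]
  rotvec deg [0.36 0.01 0.03] shift(new frame) cm [ 3.000e-02 -1.505e+01 -3.862e+01] q6 now -0.05
```

drive_tool(motion=[0, -1.37, -3.6, 0.35, 0, 0, 0, -1.37, -3.6, 0, 0, 0, 0, -1.37, -3.6, 0, 0, 0, 0, -1.37, -3.6, 0, 0, 0, 0, -1.37, -3.6, 0, 0, 0, 0, -1.37, -3.6, 0, 0, 0, 0, -1.37, -3.6, 0, 0, 0, 0, -1.37, -3.6, 0, 0, 0, 0, -1.37, -3.6, 0, 0, 0, 0, -1.37, -3.6, 0, 0, 0, 0, -1.37, -3.6, 0, 0, 0, 0, 0, 0, 0, 0, 0])

```text
time: 19.68
tool_pos: [0.5763, 0.3055, 0.1203]
tool_rot: [[0.0, 0.969, -0.249], [0.001, -0.249, -0.969], [-1.0, -0.0, -0.001]]
wrist_force: [-0.7, -0.7, -0.9]
grip_width: 0.0213
```

drive_tool(motion=[2, 0, 0, 0, 0, 0, 3, 0, 0, 0, 0, 0, 3, 0, 0, 0, 0, 0, 1, 0, 0, 0, 0, 0, 0, 0, 0, 0, 0, 0, 0, 0, 0, 0, 0, 0])

```text
time: 20.18
tool_pos: [0.5782, 0.2996, 0.0307]
tool_rot: [[-0.0, 0.967, -0.253], [-0.0, -0.253, -0.967], [-1.0, -0.0, 0.0]]
wrist_force: [0.9, -1.0, 0.2]
grip_width: 0.0211
```

```bash
python3 - <<'E'
from h import *
from plant import read_camera
plan([.5755,.2997,.003],-14.3)
c=read_camera("wrist"); pickle.dump(c,open("w14.pkl","wb")); cv2.imwrite("pics/w14.png",c["img"][:,:,::-1])
E
```

```text
t 20.18 p [0.5782 0.2996 0.0307] yaw -14.65 w 0.0211 F [ 0.9 -1.   0.2]
  rotvec deg [-0.35  0.01  0.01] shift(new frame) cm [ 2.77 -0.26  0.06] q6 now 0.63
```

View pics/w14.png

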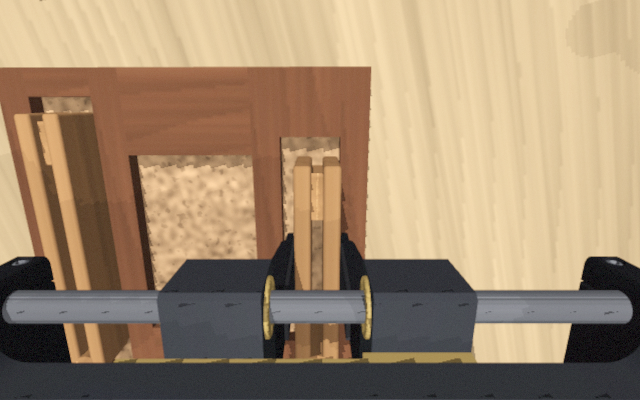

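The short recess spans columns 281–341 and the tongs 294–340, so I need to go about 3 mm left, then down.

drive_tool(motion=[0, -0.26, 0, -0.3, 0, 0, 0.8, 0, 0, 0, 0, 0, 0.8, 0, 0, 0, 0, 0, 0.4, 0, 0, 0, 0, 0, 0.3, 0, 0, 0, 0, 0, 0.2, 0, 0, 0, 0, 0, 0, 0, 0, 0, 0, 0, 0, 0, 0, 0, 0, 0])

```text
time: 20.9
tool_pos: [0.5754, 0.3004, 0.0049]
tool_rot: [[-0.0, 0.969, -0.248], [-0.0, -0.248, -0.969], [-1.0, -0.0, 0.0]]
wrist_force: [-0.1, -0.3, -0.6]
grip_width: 0.021
```

drive_tool(motion=[0.2, 0, 0, 0, 0, 0, 0.1, 0, 0, 0, 0, 0, 0, 0, 0, 0, 0, 0, 0, 0, 0, 0, 0, 0])

```text
time: 21.23
tool_pos: [0.5757, 0.3005, 0.0031]
tool_rot: [[0.001, 0.969, -0.248], [0.0, -0.248, -0.969], [-1.0, 0.001, -0.001]]
wrist_force: [-2.0, -1.3, 7.6]
grip_width: 0.0209
```

drive_tool(motion=[-0.1, 0, 0, 0, 0, 0, 0, 0, 0, 0, 0, 0, 0, 0, 0, 0, 0, 0, 0, 0, 0, 0, 0, 0, 0, 0, 0, 0, 0, 0, 0, 0, 0, 0, 0, 0, -1, 0, 0, 0, 0, 0, -3, 0, 0, 0, 0, 0, -4, 0, 0, 0, 0, 0, -4, 0, 0, 0, 0, 0, 0, 0, 0, 0, 0, 0], jaw=0)

```text
time: 22.15
tool_pos: [0.5782, 0.3017, 0.1315]
tool_rot: [[0.011, 0.969, -0.247], [0.004, -0.248, -0.969], [-1.0, 0.009, -0.007]]
wrist_force: [0.3, 1.1, 0.6]
grip_width: 0.048
```

```bash
python3 - <<'E'
from h import *
from plant import read_camera
c=read_camera("wrist"); pickle.dump(c,open("w15.pkl","wb")); cv2.imwrite("pics/w15.png",c["img"][:,:,::-1])
plan([.56,-.03,.13],-14.3)
plan([.56,-.03,.13],-12)
c=read_camera("scene"); pickle.dump(c,open("s15.pkl","wb")); crop(c,290,130,100,70,8,"pics/s15.png")
c=read_camera("top"); pickle.dump(c,open("t15.pkl","wb")); crop(c,260,210,64,64,9,"pics/t15.png")
E
```

```text
t 22.2 p [0.5771 0.3012 0.1281] yaw -14.33 w 0.0478 F [-0.6 -0.1 -0.2]
  rotvec deg [-0.03 -0.27 -0.37] shift(new frame) cm [-0.19  6.52 32.52] q6 now 0.63
t 22.2 p [0.5771 0.3012 0.1281] yaw -14.33 w 0.0478 F [-0.6 -0.1 -0.2]
  rotvec deg [-2.33 -0.26 -0.38] shift(new frame) cm [-0.19  5.21 32.75] q6 now 0.63
```

View pics/w15.png

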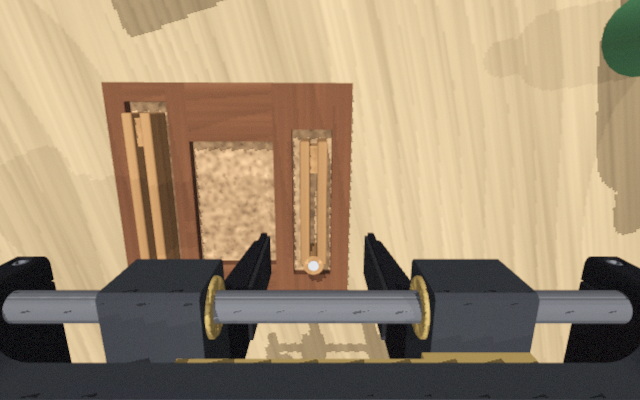

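View pics/s15.png

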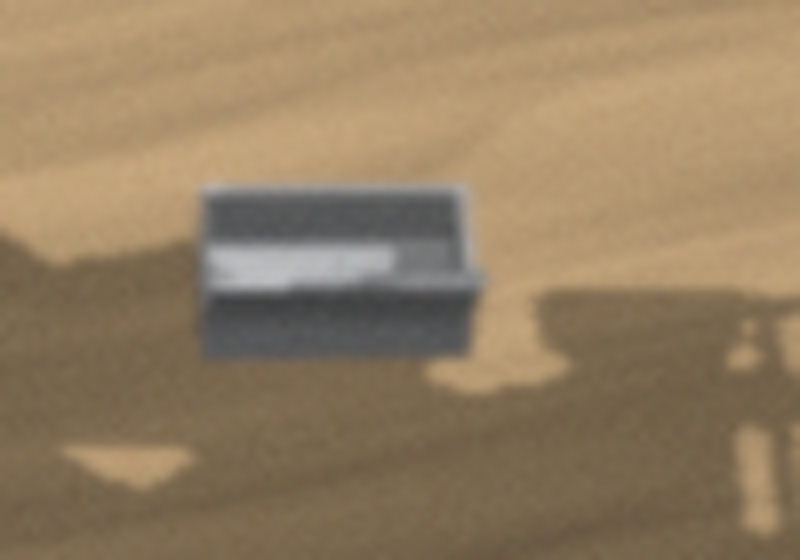

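View pics/t15.png

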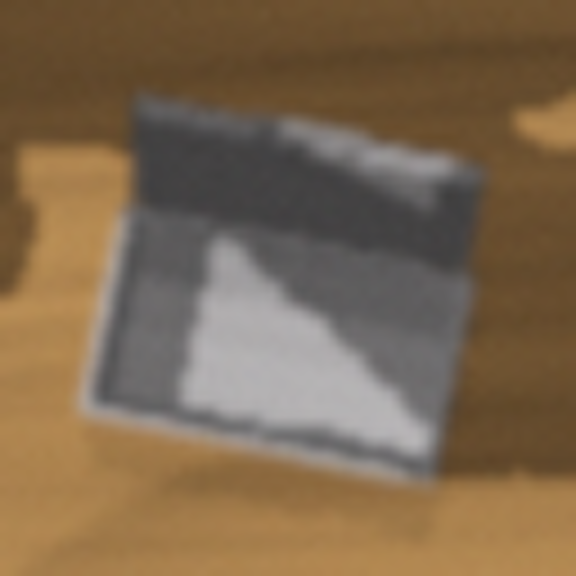

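Both tongs are shut in their recesses; the short pivot is at (313,266) with tips at (313,138). Next I'll triangulate the tin lid's free edge from the top and scene views.

```bash
python3 - <<'E'
from h import *
c=pickle.load(open("w15.pkl","rb")); w=ray(c,[(313.5,266),(313.5,139)],.040)
C=np.array([.507,.307]);a=np.radians(-14.3);X=np.array([np.cos(a),np.sin(a)]);Y=np.array([-X[1],X[0]])
b=(w[1]-w[0])/np.hypot(*(w[1]-w[0])); m=w[0]+.047*b; print(np.hypot(*(w[1]-w[0])),"rel to short recess",(m-C)@X-.068,(m-C)@Y,np.degrees(np.arctan2(b[1],b[0])))
t=pickle.load(open("t15.pkl","rb"));s=pickle.load(open("s15.pkl","rb"))
def rd(c,uv):
    K=c["mtx"];d=np.array(c["rotation"])@[(uv[0]-K[0,2])/K[0,0],(uv[1]-K[1,2])/K[1,1],1];return np.array(c["origin"]),d/np.linalg.norm(d)
def tri(u,v):
    A=np.zeros((3,3));B=np.zeros(3)
    for o,d in (rd(t,u),rd(s,v)):
        P=np.eye(3)-np.outer(d,d);A+=P;B+=P@o
    return np.linalg.solve(A,B)
f=lambda p,x,y,k:(np.array(p)/k-.5+.5/k+[x,y])
E1=tri(f((138,98),260,210,9),f((480,280),290,130,8)); E2=tri(f((482,178),260,210,9),f((202,290),290,130,8))
print("lid edge +y",E1,"-y",E2)
B=ray(t,np.array([f(p,260,210,9) for p in [(128,210),(472,278),(434,484),(82,412)]]),.030); tc=B.mean(0); print(np.round(B,4),tc)
e=B[0]-B[1]; print(np.hypot(*e), np.degrees(np.arctan2(e[1],e[0]))); e=B[3]-B[2]; print(np.degrees(np.arctan2(e[1],e[0])))
a=np.radians(-12); X=np.array([np.cos(a),np.sin(a)])
m=(E1+E2)/2; dx=(m[:2]-tc)@X-.0275; dz=m[2]-.030; print("lid dx,dz",dx,dz,"angle",np.pi/2+np.arctan2(dx,dz))
E
```

```text
0.10738235791422003 rel to short recess 0.0001403125589058557 -0.00031200315726392176 75.46153787098547
lid edge +y [0.51697938 0.03006822 0.07579241] -y [ 0.49443482 -0.05783813  0.06949743]
[[ 0.4892  0.0397]
 [ 0.4688 -0.0518]
 [ 0.4147 -0.0405]
 [ 0.436   0.0526]] [4.52184616e-01 2.03614984e-06]
0.09367179644464085 77.46638653546174
77.12028158932344
lid dx,dz 0.02774015595034771 0.04264492330555253 angle 2.147516919401109
```

```bash
python3 - <<'E'
from h import *
plan([.5547,-.0227,.10],-12.5)
E
```

```text
t 22.3 p [0.5753 0.3004 0.1237] yaw -14.34 w 0.0475 F [ 0.4  0.4 -0.6]
  rotvec deg [-1.84 -0.03 -0.05] shift(new frame) cm [ 2.37  4.98 31.99] q6 now 0.63
```

drive_tool(motion=[0, 0, 0, -1.84, 0, 0, 0, 0.55, 3.55, 0, 0, 0, 0, 0.55, 3.55, 0, 0, 0, 0, 0.55, 3.55, 0, 0, 0, 0, 0.55, 3.55, 0, 0, 0, 0, 0.55, 3.55, 0, 0, 0, 0, 0.55, 3.55, 0, 0, 0, 0, 0.55, 3.55, 0, 0, 0, 0, 0.55, 3.55, 0, 0, 0, 0, 0.58, 3.6, 0, 0, 0, 0, 0, 0, 0, 0, 0, 0, 0, 0, 0, 0, 0], jaw=1)

```text
time: 23.3
tool_pos: [0.554, -0.0244, 0.1219]
tool_rot: [[-0.002, 0.976, -0.22], [0.0, -0.22, -0.976], [-1.0, -0.002, 0.0]]
wrist_force: [0.2, 0.1, -0.3]
grip_width: 0.0006
```

```bash
python3 - <<'E'
from h import *
from plant import read_camera
plan([.5547,-.0227,.041],-12.5)
c=read_camera("wrist"); pickle.dump(c,open("w16.pkl","wb")); cv2.imwrite("pics/w16.png",c["img"][:,:,::-1])
E
```

```text
t 23.3 p [ 0.554  -0.0244  0.1219] yaw -12.69 w 0.0006 F [ 0.2  0.1 -0.3]
  rotvec deg [-0.19  0.01  0.13] shift(new frame) cm [ 8.09  0.03 -0.18] q6 now 0.06
```

View pics/w16.png

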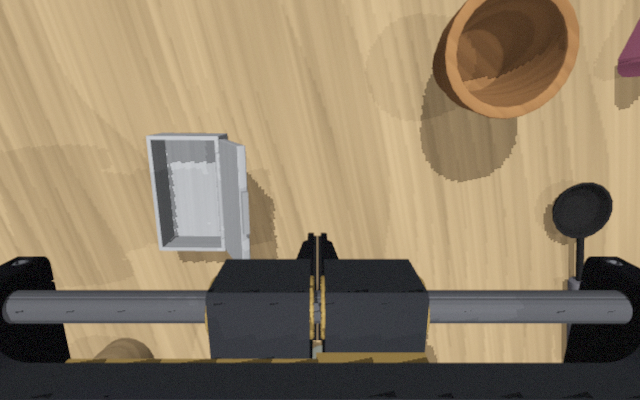

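The tin is at (150–245, 135–255) with the lid edge at u≈245, and the closed fingers stand 7 cm behind it. I'll descend, then follow the edge's arc.

drive_tool(motion=[3, 0, -0.1, 0, 0, 0, 3, 0, -0.1, 0, 0, 0, 2.1, 0, 0, 0, 0, 0, 0, 0, 0, 0, 0, 0, 0.2, -2, 0, 0, 0, 0, 0, -0.65, 0, 0, 0, 0, -0.1, -0.65, 0, 0, 0, 0, 0, 0, 0, 0, 0, 0])

```text
time: 24.02
tool_pos: [0.5226, -0.0131, 0.0421]
tool_rot: [[0.001, 0.976, -0.216], [-0.0, -0.216, -0.976], [-1.0, 0.001, 0.0]]
wrist_force: [0.7, -0.5, 0.3]
grip_width: 0.0005
```

```bash
python3 - <<'E'
from h import *
from plant import read_camera
plan([.4522+.072*.976,-.072*.216,.041],-12.5)
c=read_camera("wrist"); pickle.dump(c,open("w17.pkl","wb")); cv2.imwrite("pics/w17.png",c["img"][:,:,::-1])
c=read_camera("scene"); crop(c,270,100,130,97,6,"pics/s17.png")
E
```

```text
t 24.02 p [ 0.5226 -0.0131  0.0421] yaw -12.45 w 0.0005 F [ 0.7 -0.5  0.3]
  rotvec deg [ 0.05  0.   -0.04] shift(new frame) cm [0.11 0.05 0.25] q6 now 0.07
```

View pics/w17.png

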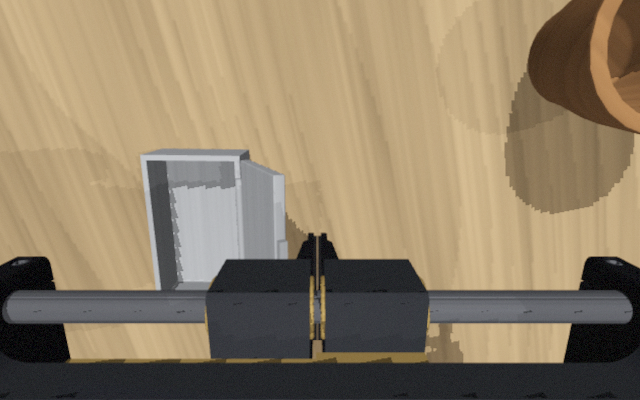

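View pics/s17.png

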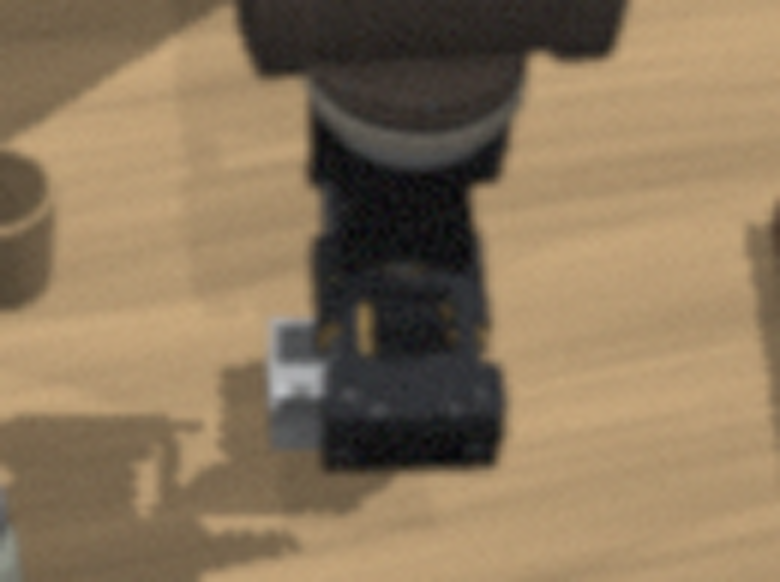

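drive_tool(motion=[0.1, -0.5, 0, 0, 0, 0, -0.25, -0.45, 0, 0, 0, 0, -0.25, -0.45, 0, 0, 0, 0, -0.2, -0.45, 0, 0, 0, 0, -0.15, -0.45, 0, 0, 0, 0, -0.1, -0.4, 0, 0, 0, 0, -0.1, -0.4, 0, 0, 0, 0, 0, 0, 0, 0, 0, 0])

```text
time: 24.78
tool_pos: [0.4918, -0.0068, 0.0507]
tool_rot: [[-0.0, 0.976, -0.216], [-0.0, -0.216, -0.976], [-1.0, -0.0, 0.0]]
wrist_force: [0.4, 0.1, -0.2]
grip_width: 0.0002
```

```bash
python3 - <<'E'
from h import *
from plant import read_camera
plan([.4522+.0405*.976,-.0405*.216,.051],-12.5)
c=read_camera("wrist"); pickle.dump(c,open("w18.pkl","wb")); cv2.imwrite("pics/w18.png",c["img"][:,:,::-1])
E
```

```text
t 24.78 p [ 0.4918 -0.0068  0.0507] yaw -12.49 w 0.0002 F [ 0.4  0.1 -0.2]
  rotvec deg [0.01 0.01 0.02] shift(new frame) cm [-0.03  0.03  0.19] q6 now 0.07
```

View pics/w18.png

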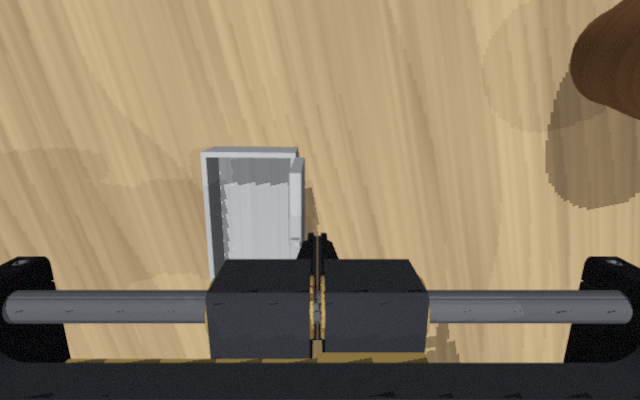

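The lid is now about upright (edge at columns 292–304). I'll carry on over and down.

drive_tool(motion=[0, -0.55, 0, 0, 0, 0, 0, -0.55, 0, 0, 0, 0, 0.16, -0.58, 0, 0, 0, 0, 0.16, -0.58, 0, 0, 0, 0, 0.33, -0.5, 0, 0, 0, 0, 0.33, -0.5, 0, 0, 0, 0, 0.46, -0.4, 0, 0, 0, 0, 0.46, -0.4, 0, 0, 0, 0, 0.36, -0.2, 0, 0, 0, 0, 0.36, -0.2, 0, 0, 0, 0, 0.3, -0.1, 0, 0, 0, 0, 0, 0, 0, 0, 0, 0])

```text
time: 25.83
tool_pos: [0.4478, 0.0029, 0.0207]
tool_rot: [[-0.001, 0.976, -0.216], [0.0, -0.216, -0.976], [-1.0, -0.001, 0.0]]
wrist_force: [0.2, 0.9, -0.2]
grip_width: 0.0004
```

```bash
python3 - <<'E'
from h import *
from plant import read_camera
plan([.4522-.0055*.976,.0055*.216,.017],-12.5)
c=read_camera("wrist"); pickle.dump(c,open("w19.pkl","wb")); cv2.imwrite("pics/w19.png",c["img"][:,:,::-1])
E
```

```text
t 25.83 p [0.4478 0.0029 0.0207] yaw -12.49 w 0.0004 F [ 0.2  0.9 -0.2]
  rotvec deg [0.01 0.01 0.05] shift(new frame) cm [ 0.37 -0.06  0.19] q6 now 0.08
```

View pics/w19.png

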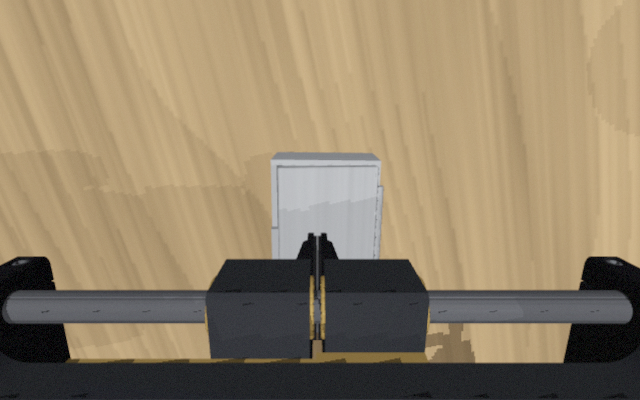

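The lid is almost flat (lid at columns 277–380). I'll press gently to the end.

drive_tool(motion=[0.2, 0, 0, 0, 0, 0, 0.2, 0, 0, 0, 0, 0, 0, 0, 0, 0, 0, 0])

```text
time: 26.13
tool_pos: [0.4482, 0.0029, 0.0171]
tool_rot: [[-0.0, 0.976, -0.216], [-0.0, -0.216, -0.976], [-1.0, -0.0, 0.0]]
wrist_force: [-0.7, 0.2, 0.6]
grip_width: 0.0003
```

drive_tool(motion=[0.15, 0, 0, 0, 0, 0, 0, 0, 0, 0, 0, 0])

```text
time: 26.3
tool_pos: [0.4482, 0.0028, 0.0157]
tool_rot: [[0.0, 0.976, -0.216], [-0.0, -0.216, -0.976], [-1.0, 0.0, 0.0]]
wrist_force: [0.4, 0.5, -0.3]
grip_width: 0.0003
```

drive_tool(motion=[0.1, 0, 0, 0, 0, 0, 0.1, 0, 0, 0, 0, 0, 0, 0, 0, 0, 0, 0])

```text
time: 26.55
tool_pos: [0.4483, 0.0029, 0.0152]
tool_rot: [[0.001, 0.976, -0.216], [-0.0, -0.216, -0.976], [-1.0, 0.001, 0.0]]
wrist_force: [-5.8, -0.3, 28.7]
grip_width: 0.0004
```

Contact at 29 N, so the lid is down. I'll rise, open and look.

drive_tool(motion=[-0.5, 0, 0, 0, 0, 0, -3, 0, 0, 0, 0, 0, -4, 0, 0, 0, 0, 0, -3.5, 0, 0, 0, 0, 0, 0, 0, 0, 0, 0, 0, 0, 0, 0, 0, 0, 0, 0, 0, 0, 0, 0, 0, 0, 0, 0, 0, 0, 0, 0, 0, 0, 0, 0, 0, 0, 0, 0, 0, 0, 0, 0, 0, 0, 0, 0, 0, 0, 0, 0, 0, 0, 0], jaw=-1)

```text
time: 27.55
tool_pos: [0.448, 0.0029, 0.1234]
tool_rot: [[-0.001, 0.976, -0.216], [0.0, -0.216, -0.976], [-1.0, -0.001, 0.0]]
wrist_force: [0.4, 0.4, -0.5]
grip_width: 0.0751
```

```bash
python3 - <<'E'
from h import *
from plant import read_camera
plan([.4522,0,.12],-12.5)
c=read_camera("wrist"); pickle.dump(c,open("w20.pkl","wb")); cv2.imwrite("pics/w20.png",c["img"][:,:,::-1])
c=read_camera("scene"); pickle.dump(c,open("s20.pkl","wb")); crop(c,280,110,100,75,8,"pics/s20.png")
E
```

```text
t 27.55 p [0.448  0.0029 0.1234] yaw -12.5 w 0.0751 F [ 0.4  0.4 -0.5]
  rotvec deg [-0.    0.01  0.05] shift(new frame) cm [0.34 0.47 0.19] q6 now 0.08
```

View pics/w20.png

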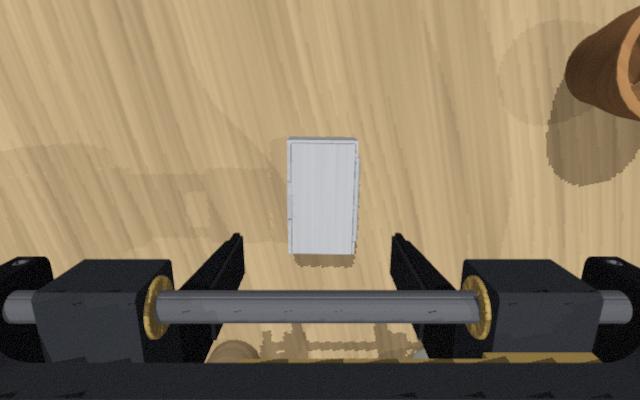

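View pics/s20.png

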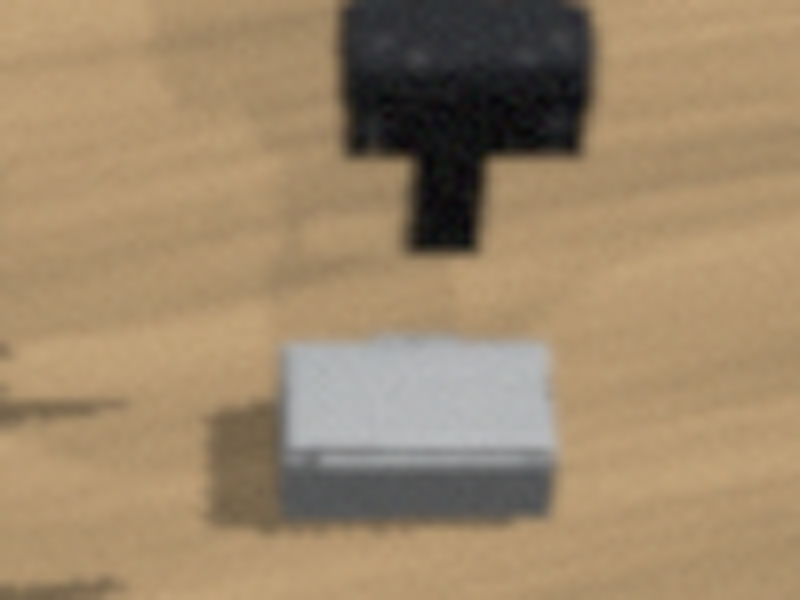

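The tin is shut flat and upright: outline (288–357, 139–255) in the wrist view, and a flush lid in the scene view. Now its pose.

```bash
python3 - <<'E'
from h import *
c=pickle.load(open("w20.pkl","rb"))
w=ray(c,[(288,138.5),(357.5,138.5),(357.5,254.5),(289,254.5)],.033); print(np.round(w,4),w.mean(0))
e=w[1]-w[0];print(np.hypot(*e),np.degrees(np.arctan2(e[1],e[0]))); e=w[0]-w[3];print(np.hypot(*e),np.degrees(np.arctan2(e[1],e[0])))
crop(c,270,125,110,150,4.5,"pics/w20c.png")
plan([w.mean(0)[0],w.mean(0)[1],-.0075],-12.5)
E
```

```text
[[ 0.4362  0.0542]
 [ 0.4887  0.0425]
 [ 0.4704 -0.0528]
 [ 0.4139 -0.0402]] [0.45228204 0.00093849]
0.05376476962610181 -12.564037239588966
0.09698292294451177 76.71266718895244
t 27.65 p [0.4481 0.0029 0.1236] yaw -12.5 w 0.0833 F [-0.3  0.2  1.3]
  rotvec deg [0.   0.01 0.02] shift(new frame) cm [13.11  0.45  0.1 ] q6 now 0.08
```

View pics/w20c.png

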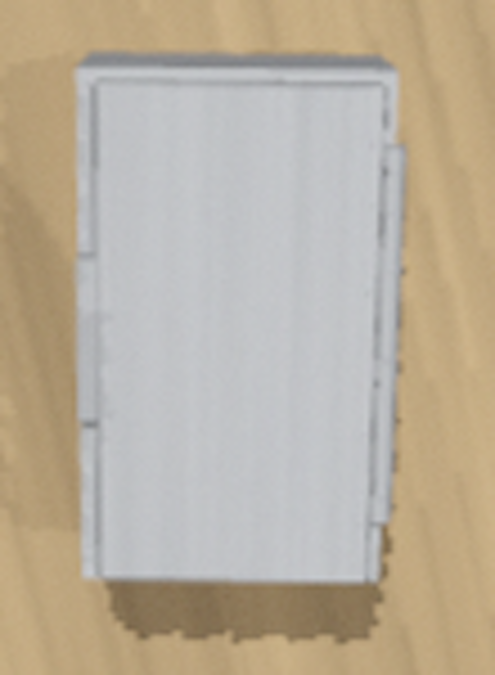

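drive_tool(motion=[0, 0.45, 0.1, 0, 0, 0, 3, 0, 0, 0, 0, 0, 3.5, 0, 0, 0, 0, 0, 3.5, 0, 0, 0, 0, 0, 2, 0, 0, 0, 0, 0, 1, 0, 0, 0, 0, 0, 0, 0, 0, 0, 0, 0, 0, 0, 0, 0, 0, 0])

```text
time: 28.32
tool_pos: [0.4524, 0.0008, -0.0064]
tool_rot: [[-0.001, 0.976, -0.216], [0.0, -0.216, -0.976], [-1.0, -0.001, 0.0]]
wrist_force: [0.6, -0.3, 0.6]
grip_width: 0.0951
```

drive_tool(motion=[0, 0, 0, 0, 0, 0, 0, 0, 0, 0, 0, 0, 0, 0, 0, 0, 0, 0, 0, 0, 0, 0, 0, 0, 0, 0, 0, 0, 0, 0, 0, 0, 0, 0, 0, 0, 0, 0, 0, 0, 0, 0, 0, 0, 0, 0, 0, 0, 0, 0, 0, 0, 0, 0], jaw=1)

```text
time: 29.07
tool_pos: [0.4523, 0.0009, -0.006]
tool_rot: [[0.0, 0.976, -0.216], [-0.0, -0.216, -0.976], [-1.0, 0.0, 0.0]]
wrist_force: [-1.8, -0.0, 5.9]
grip_width: 0.0557
```

```bash
python3 - <<'E'
from h import *
from plant import read_camera
plan([.4523,0.0009,-.0075],-12.5)
c=read_camera("wrist"); pickle.dump(c,open("w21.pkl","wb")); cv2.imwrite("pics/w21.png",c["img"][:,:,::-1])
E
```

```text
t 29.07 p [ 0.4523  0.0009 -0.006 ] yaw -12.5 w 0.0557 F [-1.8 -0.   5.9]
  rotvec deg [ 0.  0. -0.] shift(new frame) cm [0.15 0.   0.  ] q6 now 0.07
```

View pics/w21.png

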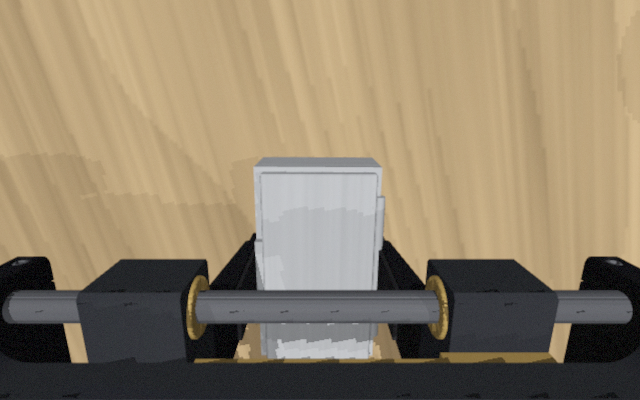

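Gripped on the body at 56 mm, far edge at row 166. Lifting.

drive_tool(motion=[-1, 0, 0, 0, 0, 0, -2, 0, 0, 0, 0, 0, -3, 0, 0, 1.8, 0, 0, -3, 0, 0, 0, 0, 0, -2, 0, 0, 0, 0, 0, 0, 0, 0, 0, 0, 0])

```text
time: 29.62
tool_pos: [0.4538, 0.0008, 0.1069]
tool_rot: [[0.006, 0.969, -0.247], [-0.001, -0.247, -0.969], [-1.0, 0.006, -0.0]]
wrist_force: [0.8, -0.2, -1.8]
grip_width: 0.0557
```

```bash
python3 - <<'E'
from h import *
c=pickle.load(open("w21.pkl","rb")); w=ray(c,[(258,166),(380,166)],.030); m=w.mean(0)-np.array([.4523,.0009]); print("far edge along",m@np.array([.216,.976]),"lat",m@np.array([.976,-.216]),np.hypot(*(w[1]-w[0])))
plan([.507,.307,.11],-14.3)
E
```

```text
far edge along 0.047597017468684236 lat 0.000601013093259786 0.05300538878340605
t 29.62 p [0.4538 0.0008 0.1069] yaw -14.29 w 0.0557 F [ 0.8 -0.2 -1.8]
  rotvec deg [ 0.01 -0.03 -0.32] shift(new frame) cm [ -0.31  -2.41 -30.99] q6 now 0.11
```

drive_tool(motion=[0, -0.3, -3.5, 0, 0, 0, 0, -0.3, -3.5, 0, 0, 0, 0, -0.3, -3.5, 0, 0, 0, 0, -0.3, -3.5, 0, 0, 0, 0, -0.3, -3.5, 0, 0, 0, 0, -0.3, -3.5, 0, 0, 0, 0, -0.3, -3.5, 0, 0, 0, 0, -0.3, -3.5, 0, 0, 0, 0, 0, -3, 0, 0, 0, 0, 0, 0, 0, 0, 0, 2, 0, 0, 0, 0, 0, 3, 0, 0, 0, 0, 0])

```text
time: 30.62
tool_pos: [0.5062, 0.3082, 0.0536]
tool_rot: [[0.003, 0.969, -0.246], [0.001, -0.246, -0.969], [-1.0, 0.003, -0.002]]
wrist_force: [0.2, -0.9, -2.3]
grip_width: 0.0561
```

drive_tool(motion=[2, 0, 0, 0, 0, 0, 0, 0, 0, 0, 0, 0, 0, 0, 0, 0, 0, 0])

```text
time: 30.87
tool_pos: [0.5049, 0.3067, 0.0322]
tool_rot: [[-0.003, 0.969, -0.247], [-0.002, -0.247, -0.969], [-1.0, -0.003, 0.002]]
wrist_force: [-0.1, 0.2, -1.9]
grip_width: 0.056
```

```bash
python3 - <<'E'
from h import *
from plant import read_camera
plan([.507,.307,.002],-14.3)
c=read_camera("wrist"); pickle.dump(c,open("w22.pkl","wb")); cv2.imwrite("pics/w22.png",c["img"][:,:,::-1])
E
```

```text
t 30.87 p [0.5049 0.3067 0.0322] yaw -14.31 w 0.056 F [-0.1  0.2 -1.9]
  rotvec deg [-0.01  0.13  0.15] shift(new frame) cm [ 3.02  0.2  -0.08] q6 now 0.68
```

View pics/w22.png

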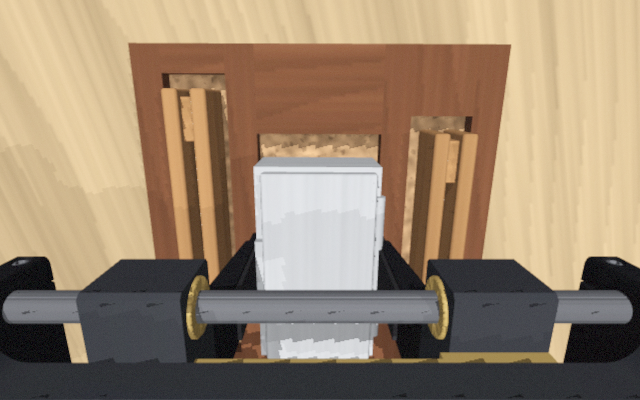

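The tin lines up with its recess (recess far rim at columns 258–380, tin at 256–381), and the fingers are clear of both tongs. Lowering.

drive_tool(motion=[0.8, 0.15, 0, 0, 0, 0, 0.8, 0, 0, 0, 0, 0, 0.6, 0, 0, 0, 0, 0, 0.3, 0, 0, 0, 0, 0, 0.2, 0, 0, 0, 0, 0, 0, 0, 0, 0, 0, 0, 0, 0, 0, 0, 0, 0])

```text
time: 31.5
tool_pos: [0.5072, 0.3069, 0.0069]
tool_rot: [[0.0, 0.969, -0.247], [-0.0, -0.247, -0.969], [-1.0, 0.0, 0.0]]
wrist_force: [0.4, 0.2, -2.1]
grip_width: 0.0554
```

drive_tool(motion=[0.3, 0, 0, 0, 0, 0, 0.15, 0, 0, 0, 0, 0, 0, 0, 0, 0, 0, 0, 0, 0, 0, 0, 0, 0])

```text
time: 31.83
tool_pos: [0.5071, 0.3069, 0.0023]
tool_rot: [[-0.0, 0.969, -0.247], [-0.0, -0.247, -0.969], [-1.0, -0.0, 0.0]]
wrist_force: [0.3, -0.1, -0.7]
grip_width: 0.0557
```

drive_tool(motion=[0.1, 0, 0, 0, 0, 0, 0, 0, 0, 0, 0, 0, 0, 0, 0, 0, 0, 0])

```text
time: 32.08
tool_pos: [0.5072, 0.3069, 0.002]
tool_rot: [[0.0, 0.969, -0.247], [0.0, -0.247, -0.969], [-1.0, 0.0, -0.0]]
wrist_force: [-2.4, -1.0, 6.6]
grip_width: 0.0556
```

On the floor. I'll open only to about 70 mm, since the tongs stand close by, and rise.

drive_tool(motion=[-0.05, 0, 0, 0, 0, 0, 0, 0, 0, 0, 0, 0, 0, 0, 0, 0, 0, 0, 0, 0, 0, 0, 0, 0, 0, 0, 0, 0, 0, 0, -1, 0, 0, 0, 0, 0, -2, 0, 0, 0, 0, 0, -3, 0, 0, 0, 0, 0, -4, 0, 0, 0, 0, 0, -4, 0, 0, 0, 0, 0, 0, 0, 0, 0, 0, 0], jaw=-0.45)

```text
time: 33.0
tool_pos: [0.5097, 0.3082, 0.1497]
tool_rot: [[0.01, 0.969, -0.247], [0.005, -0.247, -0.969], [-1.0, 0.009, -0.007]]
wrist_force: [0.5, 0.1, 0.4]
grip_width: 0.0689
```

```bash
python3 - <<'E'
from h import *
from plant import read_camera
plan([.507,.307,.002],-14.3)
c=read_camera("wrist"); pickle.dump(c,open("w23.pkl","wb")); cv2.imwrite("pics/w23.png",c["img"][:,:,::-1])
c=read_camera("scene"); pickle.dump(c,open("s23.pkl","wb")); crop(c,380,110,120,90,6.5,"pics/s23.png")
E
```

```text
t 33.0 p [0.5097 0.3082 0.1497] yaw -14.29 w 0.0689 F [0.5 0.1 0.4]
  rotvec deg [ 0.01 -0.4  -0.49] shift(new frame) cm [14.77 -0.23  0.18] q6 now 0.68
```

View pics/w23.png

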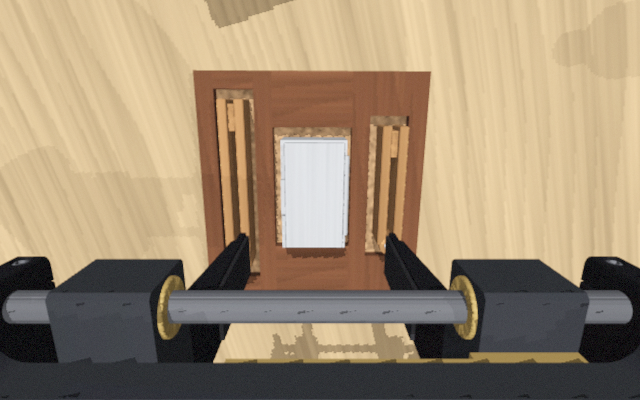

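View pics/s23.png

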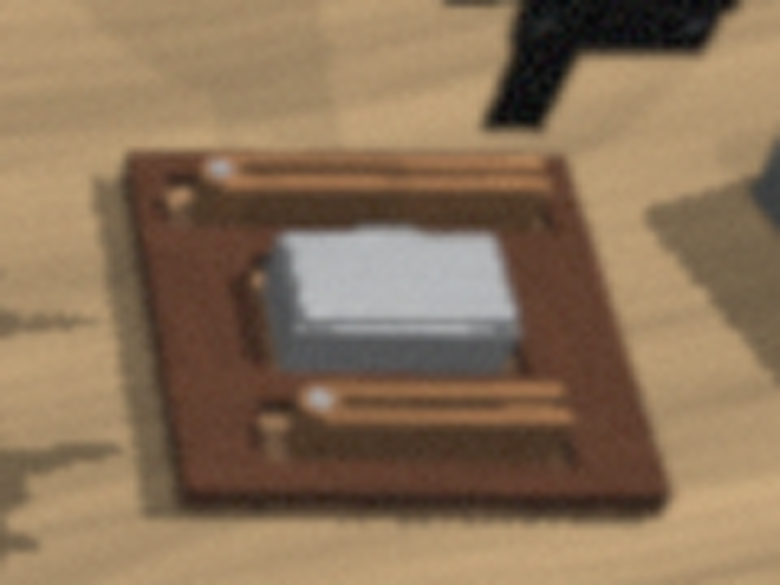

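drive_tool(motion=[-1, -0.5, 3.5, 0, 0, 0, -1, -0.5, 3.5, 0, 0, 0, -1, -0.5, 3.5, 0, 0, 0, 0, 0, 0, 0, 0, 0, 0, 0, 0, 0, 0, 0])

```text
time: 33.52
tool_pos: [0.4661, 0.2077, 0.1716]
tool_rot: [[-0.001, 0.969, -0.249], [-0.0, -0.249, -0.969], [-1.0, -0.001, 0.0]]
wrist_force: [0.4, 0.8, -0.3]
grip_width: 0.0687
```

```bash
python3 - <<'E'
from h import *
from plant import read_camera
plan([.507,.307,.002],-14.3)
c=read_camera("wrist"); pickle.dump(c,open("w24.pkl","wb")); cv2.imwrite("pics/w24.png",c["img"][:,:,::-1]); crop(c,180,0,260,195,3,"pics/w24c.png")
c=read_camera("top"); pickle.dump(c,open("t24.pkl","wb")); cv2.imwrite("pics/t24.png",c["img"][:,:,::-1])
E
```

```text
t 33.52 p [0.4661 0.2077 0.1716] yaw -14.42 w 0.0687 F [ 0.4  0.8 -0.3]
  rotvec deg [-0.12  0.03  0.04] shift(new frame) cm [ 16.96   1.51 -10.63] q6 now 0.54
```

View pics/w24.png

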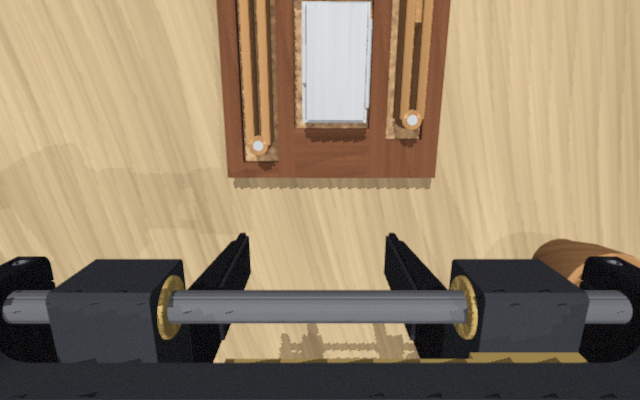

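View pics/t24.png

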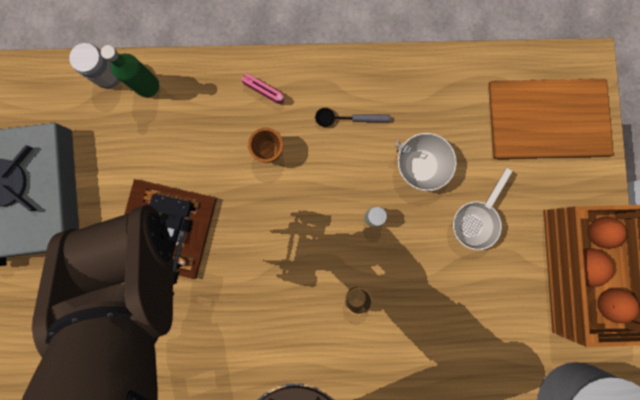

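```bash
python3 - <<'E'
from h import *
c=pickle.load(open("w23.pkl","rb")); crop(c,185,65,255,215,3,"pics/w23c.png")
E
```

```text
(no output)
```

View pics/w23c.png

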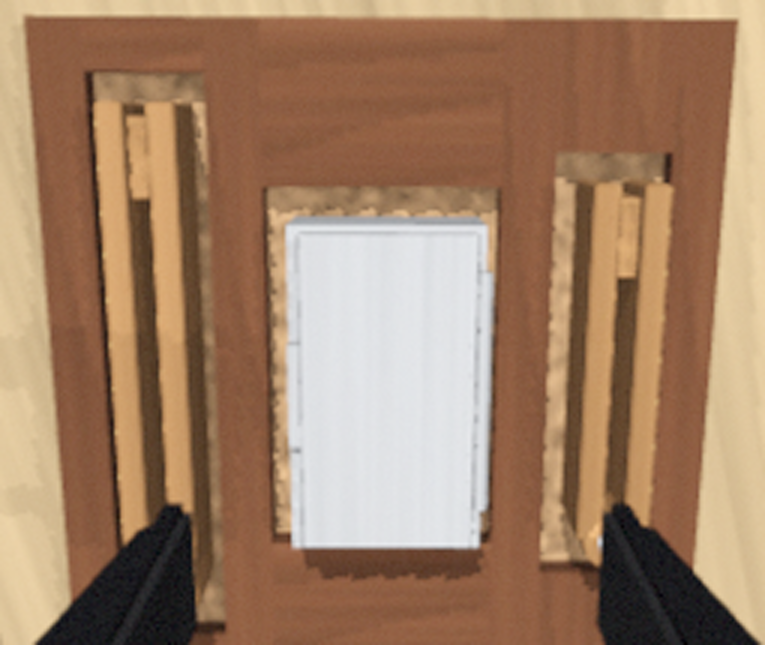

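```bash
python3 - <<'E'
from h import *
c=pickle.load(open("w23.pkl","rb"))
g=lambda p:np.array(p,float)/3-.5+.5/3+[185,65]
C=np.array([.507,.307]);a=np.radians(-14.3);X=np.array([np.cos(a),np.sin(a)]);Y=np.array([-X[1],X[0]])
case=ray(c,[g((27,17)),g((738,20))],.018); e=case[1]-case[0]; print("case edge",np.hypot(*e),np.degrees(np.arctan2(e[1],e[0])), "centre est",case.mean(0)-.103*Y)
tin=ray(c,[g((287,225)),g((487,225)),g((480,548)),g((295,548))],.038+.0); m=tin.mean(0); print("tin",(m-C)@X,(m-C)@Y, np.hypot(*(tin[1]-tin[0])),np.hypot(*(tin[1]-tin[2])))
for nm,p,off in (("long",[(94,101),(178,101)],-.068),("short",[(594,183),(674,184)],.068)):
    w=ray(c,[g(q) for q in p],.040); m=w.mean(0); L=.080 if nm=="long" else .058
    print(nm,"tip width",np.hypot(*(w[1]-w[0])),"mid x",(m-C)@X-off,"y",(m-C)@Y-L)
E
```

```text
case edge 0.20086544220787206 -14.536248167581508 centre est [0.50666608 0.30715136]
tin 0.0003206739648455967 -0.0009590723887790632 0.05560011906732823 0.09628960872914702
long tip width 0.022440700658395665 mid x 0.0012963682861920206 y 0.00029242292297215755
short tip width 0.021988394624314726 mid x 0.00011472838159766463 y 0.0004527708900741792
```

All three are within 1.5 mm of their recess middles. The tongs' tip widths are 22 mm, so they're shut, and the bystanders sit at the same pixels as at the start. Handing in.

```bash
python3 - <<'E'
from plant import sign_off,get_obs
import numpy as np
o=get_obs(); print(o["time"],np.abs(o["dq"]).max(),np.round(o["wrist_force"],1)); print(sign_off())
E
```

```text
33.6167 0.015036404761757442 [-1.4  0.7  0.2]
the job is handed in; nothing more can be done
None
```

I folded both pairs of brown wooden tongs shut, closed the tin's lid with the closed fingers, and set all three down in their own recesses. I handed the job in at 33.6 s of the 72 s, with the gripper clear of everything.

**Last checks:**
- **Position:** measured in the wrist picture taken just after I released the tin, the long tongs, short tongs and tin are each within about 1.5 mm of their recess middles.
- **Shut:** both tongs measure 22 mm wide at the tips, which is fully shut. The tin's lid looks flush in the wrist and scene pictures.
- **Seated:** each piece met the recess floor with 7 to 12 N at the expected height before I let go.
- **Bystanders:** in the top view they look to be where they were at the start. I compared the pictures by eye and did not measure them.

**One mismatch:** the physical fingertips turned out to be about 19–20 mm above the reported TCP. My first close on the long tongs passed over the slats, and a second, deeper try pressed on their tops with 11 N. I corrected for the offset and every later grasp held.

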